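# Set up the engraving jig with hexagonal stabiliser weights

### The job

Set up the engraving jig: pull its sliding jaw fully open by the black handle, then stand every hexagonal weight upright on the bed between the jaws, flats square to the jaws, and slide the jaw shut until it clamps them. Both flat gauge plates belong stacked squarely, one on the other, flat in the jig's corner pocket (before or after). Leave the other things on the bench where they are.

Things in the scene. Friction and masses are not known exactly. Their poses are not given: they have to be found in the camera images.
- jig: fixed engraving jig: aluminium base 12 mm thick with a straight fixed jaw, a sliding jaw parallel to it, and at its +y end a pocket made of four low corner pieces. Origin: underside of the base, z up. Its x runs across the jaws (about away from the robot), its y along them. Its yaw varies
- slot (a point): foot of the fixed jaw's clamping face, mid length, on the bed (top of the base, 12 mm above the bench); axes as the jig. The fixed jaw is on the +x side and 220 mm long in y; the bed between the jaws is closed by end stops 12 mm high whose inner faces lie at y = -106 and +106 mm. Both jaws stand 12 mm above the bed. The sliding jaw's face, on the -x side, lies at x = -(28 mm + jaw value)
- jaw (a joint): the sliding jaw, m: 0 = gap 28 mm between the jaws, 0.017 = fully open, gap 45 mm, just enough for a weight whose flats face the jaws; 0.012 when it clamps the 40 mm weights. Opens towards -x of the jig, slides at 2 N (10 to 15 N with four weights before it), stays where it is left. A weight crooked by over 3 degrees jams it before it is shut. Starts nearly shut
- jaw_grip (a point): grip point of the sliding jaw's upright round black handle, 18 mm diameter: the handle's axis, 45 mm above the bench (handle from 21 to 63 mm above the bench); moves with the jaw; it stands about 75 mm outside the sliding jaw's clamping face, on the robot side, at mid length
- pocket (a point): centre of the pocket's floor (12 mm above the bench), at x = -26, y = 162 mm from slot; axes as the jig. It is 74 mm (x) by 54 mm (y) between its four corner pieces, which stand 18 mm above its floor; their legs take only the last 10 mm of each side, so the middle of every side is open (54 mm on the long sides) for fingers
- weight_1: upright hexagonal steel bow-stabiliser weight with a small dark threaded hole in its top: 40 mm across flats, 46 mm across corners, 34 mm tall, bored hollow from below, about 0.25 kg. Origin: centre of its underside; z up; its own x axis is the normal of one flat, so flats face 0, 60, 120.. degrees from x. May be absent (then no pose)
- weight_2: upright hexagonal steel bow-stabiliser weight with a small dark threaded hole in its top: 40 mm across flats, 46 mm across corners, 34 mm tall, bored hollow from below, about 0.25 kg. Origin: centre of its underside; z up; its own x axis is the normal of one flat, so flats face 0, 60, 120.. degrees from x. May be absent (then no pose)
- weight_3: upright hexagonal steel bow-stabiliser weight with a small dark threaded hole in its top: 40 mm across flats, 46 mm across corners, 34 mm tall, bored hollow from below, about 0.25 kg. Origin: centre of its underside; z up; its own x axis is the normal of one flat, so flats face 0, 60, 120.. degrees from x. May be absent (then no pose)
- weight_4: upright hexagonal steel bow-stabiliser weight with a small dark threaded hole in its top: 40 mm across flats, 46 mm across corners, 34 mm tall, bored hollow from below, about 0.25 kg. Origin: centre of its underside; z up; its own x axis is the normal of one flat, so flats face 0, 60, 120.. degrees from x. May be absent (then no pose)
- plate_1: flat rectangular aluminium gauge plate, 70 (its x) x 50 (its y) x 12 mm thick (z), 0.12 kg. Origin: centre of its underside
- plate_2: flat rectangular aluminium gauge plate, 70 (its x) x 50 (its y) x 12 mm thick (z), 0.12 kg. Origin: centre of its underside; same as plate_1
- key_a: loose red T-handle hex key, lying, 18 mm thick; bystander
- key_b: loose red T-handle hex key, lying, 18 mm thick; bystander
- wax: small orange block of string wax, 50 x 20 x 10 mm, lying among the weights; bystander
- spool: white string spool, 64 mm diameter, 45 mm tall; bystander
- oil: clear bottle, 44 mm diameter, 120 mm tall; bystander

How it is judged (in metres and radians):
On the way, in this order (a step that is already met when the one before it is completed fails the run):
1. the jaw is fully open (value of joint jaw above 0.0158 m), for 0.2 s.
2. every weight stands on the bed between the jaws (x of weight_1 in the frame of slot between -0.028 and -0.0165 m and y of weight_1 in the frame of slot between -0.1 and 0.1 m and z of weight_1 in the frame of slot between -0.003 and 0.0035 m and angle between each of weight_1, weight_2, weight_3, weight_4's own z axis and vertical below 0.1 rad and x of weight_2 in the frame of slot between -0.028 and -0.0165 m and y of weight_2 in the frame of slot between -0.1 and 0.1 m and z of weight_2 in the frame of slot between -0.003 and 0.0035 m and x of weight_3 in the frame of slot between -0.028 and -0.0165 m and y of weight_3 in the frame of slot between -0.1 and 0.1 m and z of weight_3 in the frame of slot between -0.003 and 0.0035 m and x of weight_4 in the frame of slot between -0.028 and -0.0165 m and y of weight_4 in the frame of slot between -0.1 and 0.1 m and z of weight_4 in the frame of slot between -0.003 and 0.0035 m), for 0.2 s.
3. the jaw is shut on the weights (value of joint jaw below 0.0135 m and x of weight_1 in the frame of slot between -0.023 and -0.0175 m and y of weight_1 in the frame of slot between -0.1 and 0.1 m and z of weight_1 in the frame of slot between -0.003 and 0.0035 m and angle between each of weight_1, weight_2, weight_3, weight_4's own z axis and vertical below 0.06 rad and x of weight_2 in the frame of slot between -0.023 and -0.0175 m and y of weight_2 in the frame of slot between -0.1 and 0.1 m and z of weight_2 in the frame of slot between -0.003 and 0.0035 m and x of weight_3 in the frame of slot between -0.023 and -0.0175 m and y of weight_3 in the frame of slot between -0.1 and 0.1 m and z of weight_3 in the frame of slot between -0.003 and 0.0035 m and x of weight_4 in the frame of slot between -0.023 and -0.0175 m and y of weight_4 in the frame of slot between -0.1 and 0.1 m and z of weight_4 in the frame of slot between -0.003 and 0.0035 m), for 0.2 s.
At the end, for the whole second after the job is handed in: Jaw shut within 1.5 mm of 40 mm; every weight upright on the bed within 3 mm of touching the fixed jaw, flats within 0.08 rad of square; both plates piled flat in the pocket, within 3.5 mm of its centre and 0.085 rad of square; all released and at rest (all of step 3 and (angle between the x axis of weight_1 and the x axis of jig, either way round below 0.08 rad or angle between the x axis of weight_1 and the x axis of jig, either way round between 0.967 and 1.127 rad) and linear speed of each of weight_1, weight_2, weight_3, weight_4, plate_1, plate_2 below 0.02 m/s and contact force between the fingers and weight_1 below 0.2 N and (angle between the x axis of weight_2 and the x axis of jig, either way round below 0.08 rad or angle between the x axis of weight_2 and the x axis of jig, either way round between 0.967 and 1.127 rad) and contact force between the fingers and weight_2 below 0.2 N and (angle between the x axis of weight_3 and the x axis of jig, either way round below 0.08 rad or angle between the x axis of weight_3 and the x axis of jig, either way round between 0.967 and 1.127 rad) and contact force between the fingers and weight_3 below 0.2 N and (angle between the x axis of weight_4 and the x axis of jig, either way round below 0.08 rad or angle between the x axis of weight_4 and the x axis of jig, either way round between 0.967 and 1.127 rad) and contact force between the fingers and weight_4 below 0.2 N and ((x of plate_1 in the frame of pocket between -0.0035 and 0.0035 m and y of plate_1 in the frame of pocket between -0.0035 and 0.0035 m and z of plate_1 in the frame of pocket between -0.003 and 0.003 m and angle between each of plate_1, plate_2's own z axis and vertical below 0.05 rad and angle between the x axis of each of plate_1, plate_2 and the x axis of jig, either way round below 0.085 rad and x of plate_2 in the frame of pocket between -0.0035 and 0.0035 m and y of plate_2 in the frame of pocket between -0.0035 and 0.0035 m and z of plate_2 in the frame of pocket between 0.009 and 0.015 m) or (x of plate_2 in the frame of pocket between -0.0035 and 0.0035 m and y of plate_2 in the frame of pocket between -0.0035 and 0.0035 m and z of plate_2 in the frame of pocket between -0.003 and 0.003 m and angle between each of plate_2, plate_1's own z axis and vertical below 0.05 rad and angle between the x axis of each of plate_2, plate_1 and the x axis of jig, either way round below 0.085 rad and x of plate_1 in the frame of pocket between -0.0035 and 0.0035 m and y of plate_1 in the frame of pocket between -0.0035 and 0.0035 m and z of plate_1 in the frame of pocket between 0.009 and 0.015 m)) and contact force between the fingers and plate_1 below 0.2 N and contact force between the fingers and plate_2 below 0.2 N).
It fails at once if another thing on the bench is displaced by more than 6 cm or tipped over (distance of any of key_a, key_b, wax, spool, oil from where it was at the start of the episode above 0.06 m or angle between any of spool, oil's own z axis and vertical above 0.7 rad).
Of weight_1, weight_2, weight_3, weight_4 only 3 to 4 are there at a start; the rules pass over those that are not, and their reading is None.
At some moment in a run one of weight_1, weight_2, weight_3, weight_4, plate_1, plate_2 may be knocked a few centimetres aside while the robot is not near it.
It also fails if it takes over 210 s, if anything falls off the work surface, if the arm or the gripper's body presses on something with over 40 N, if the wrist force passes 120 N, or if a joint passes its speed limit or range.

### The arm

A 7-joint arm with a two-finger parallel gripper is mounted at the origin on the work surface. World frame = base frame: x ahead of the robot, y to its left, z up, the work surface at z = 0. Lengths are in m, angles in degrees, forces in N, time in s.
With the tool pointing down it reaches from about 0.425 to 0.875 m from the base axis. Payload 4.7 kg.
Tool frame: the origin (TCP) lies between the finger pads; the fingertips stand env.tip_reach ahead of it and the grasp point (between the pads) lies 2 mm behind it (env.tip_reach is the distance from the TCP to the fingertips, in m); z points along the fingers, y is the line along which they close (so a half turn about z gives the same grasp; the last joint's range is limited). The gripper opens to 87 mm and grips with 3 to 60 N. Pads are 19 mm wide; open, the fingers measure 117 mm over their backs; the gripper's body (75 mm by 190 mm) begins 51 mm behind the grasp point.
Start: joints at [-72.645, 18.392, -4.016, 83.108, 1.295, 78.541, -3.26], TCP at [0.185, 0.623, 0.24] pointing down, gripper open.
Joint ranges: [-163.93, 163.93], [-17.29, 119.83], [-79.2, 71.16], [3.27, 140.29], [-89.18, 269.18], [5.43, 117.66], [-154.24, 154.24]. Speed limits (degrees/s): [147.25, 147.25, 180, 180, 180, 180, 180].

### API

Orientations are given as [roll, pitch, yaw] about the fixed x, y, z axes, in that order (R = Rz(yaw) Ry(pitch) Rx(roll)).
In Python, from cell import env gives the robot as it stands.
- The arm moves only by the shell command python3 steer.py [FORCE], which reads ROWS from standard input. ROWS is a JSON list of rows, 1 to 8 of them, each of 5 numbers: dx, dy, dz in units of 5 mm, then a turn about the tool's z in units of 10 degrees, then the finger opening in m; each row is the pose to reach, as a shift and turn from the pose commanded when the command began, along the tool's axes at that moment; what a row does not reach only later rows make up. A row lasts 1/12 s, in which the tool goes at most 0.0417 m and 7.16 degrees, less where a joint would pass 70% of its speed; a pose out of reach is approached as far as the arm can. The fingers move at their own pace and stop on an object; FORCE is the grip in N (left out, the last holds). Time passes only in rows, so rows that do not move let the fingers close. It prints the time, the measured TCP pose, the force, the opening and the grip force at its end. Input that does not fit is refused with a message, and nothing moves.
- env.get_obs(): the state, without advancing time (a new reading comes with each control period).
- env.read_camera(name): name is "side" or "top" or "wrist"; returns a dict with "color" (384x512x3 uint8, blue, green, red), "fx", "fy", "cx", "cy" (pixels), "world_from_camera" (4x4, takes a point from camera to world coordinates). Camera axes: x right, y down, z forward; pixel columns grow to the right and rows downward; lengths in m; the calibration is good to about 2 mm. The wrist camera is an equidistant fisheye: a pixel r from the principal point sees the ray r / f radians off the axis. A picture is of the moment at which its call begins. There is no depth.
- env.sign_off(): hands the job in; it is judged then, once.
The state is a dict: "time_s": time; "qpos": joint angles; "joint_velocities": joint speeds; "effort": joint torques, N m; "tool_pos": TCP position; "tool_rot": TCP orientation; "force": force on the tool from outside, world axes, zero at the start; "wrist_torque": the same for the moment, N m; "grip_width": finger opening in m; "grasp_force": force on a finger pad.
Only numpy, scipy, OpenCV 4.12 (cv2) and the standard library are available. Lean on these libraries where they do the work, as an engineer would, in place of code of your own. Each camera call takes 0.05 s, during which the arm holds its last target. There are 200 camera calls.

## Working session

There is one attempt and no reset: what is moved stays moved. The work goes in short steps, Python scripts to look and compute and a shell command to move; the robot and the scene stay as the last step left them, time stands still between calls to the robot, and variables do not carry over. Pictures are saved under pics/ and viewed, at most 14 in all, crops included, and the job is handed in when it is done.

```bash
ls; mkdir -p pics; python3 - <<'E'
from cell import env
import cv2,numpy as np
print(env.tip_reach, env.get_obs())
for n in("top","side"):
    c=env.read_camera(n); cv2.imwrite(f"pics/{n}0.png",c["color"]); print(n,c["fx"],c["fy"],c["cx"],c["cy"],np.round(c["world_from_camera"],4).tolist())
E
```

```text
cell.py
pics
steer.py
0.017 {'time_s': 0.0, 'qpos': array([-72.64589608,  18.43771299,  -4.01435746,  83.17493775,
         1.29487597,  78.54188288,  -3.25829436]), 'joint_velocities': array([-0.00081228,  0.02080459,  0.05032068, -0.04485436, -0.07971737,
        0.0192199 , -0.02355618]), 'effort': array([ 3.05888825e-04, -4.91278481e+01, -4.04152488e-01, -3.12538218e+01,
       -6.41285232e-02,  4.35017352e-02,  1.74202332e-04]), 'tool_pos': array([0.18502152, 0.62255936, 0.23847629]), 'tool_rot': array([-1.79890699e+02,  6.09320883e-03,  1.63456219e+02]), 'force': array([ 0.35276212, -0.19226623, -0.21080441]), 'wrist_torque': array([ 0.00785763, -0.01324278,  0.00501364]), 'grasp_force': 0.0, 'grip_width': 0.08686096497402519}
top 474.00554133015453 474.00554133015453 260.0271067685969 186.7465220192481 [[0.0099, -0.9883, 0.1525, 0.3782], [-0.9998, -0.0122, -0.0141, 0.0324], [0.0158, -0.1524, -0.9882, 1.2252], [0.0, 0.0, 0.0, 1.0]]
side 399.03340386417284 399.03340386417284 253.76674254648483 192.9298045750232 [[0.6966, -0.4702, 0.5419, 0.039], [-0.7172, -0.4747, 0.5101, -0.4715], [0.0174, -0.744, -0.6679, 0.708], [0.0, 0.0, 0.0, 1.0]]
```
```bash
python3 - <<'E'
import cv2
a=cv2.imread("pics/top0.png"); cv2.imwrite("pics/top0b.png",cv2.resize(a,(800,600),interpolation=cv2.INTER_CUBIC))
E
```

View pics/top0b.png

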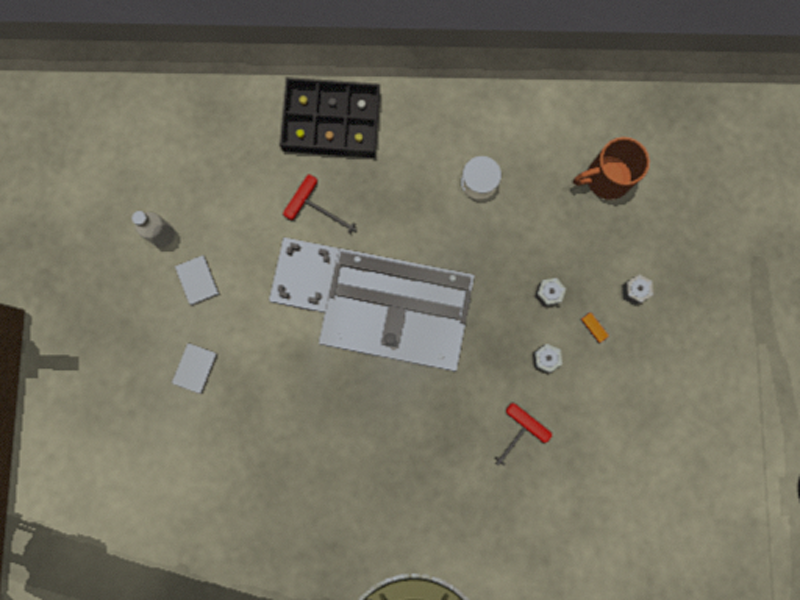

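View pics/side0.png

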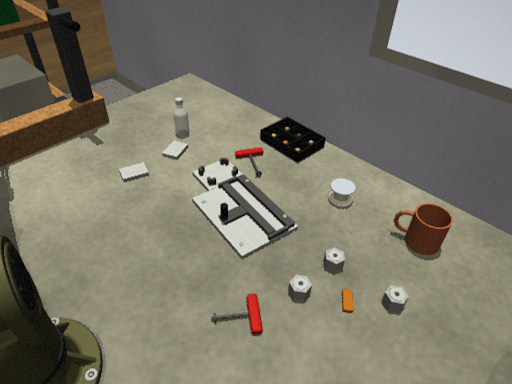

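The top view shows three weights (800x600 px: 551,291; 639,289; 548,358), two plates (197,280; 195,368), the jig (handle at 391,338) and the pocket near (303,274). Next I'll measure coarsely.

```bash
cat > lib.py <<'E'
from cell import env
import cv2, numpy as np
from scipy.spatial.transform import Rotation as R
def cam(n): return env.read_camera(n)
def cast(c,uv,z,fish=False):
    uv=np.atleast_2d(np.float64(uv)); d=np.c_[(uv[:,0]-c["cx"])/c["fx"],(uv[:,1]-c["cy"])/c["fy"],np.ones(len(uv))]
    if fish:
        t=np.hypot(d[:,0],d[:,1])+1e-12; d=np.c_[d[:,:2]*(np.sin(t)/t)[:,None],np.cos(t)]
    T=c["world_from_camera"]; w=d@T[:3,:3].T; o=T[:3,3]
    return (o+w*((z-o[2])/w[:,2])[:,None])[:,:2]
def proj(c,P):
    T=np.linalg.inv(c["world_from_camera"]); p=np.atleast_2d(P)@T[:3,:3].T+T[:3,3]
    r=np.hypot(p[:,0],p[:,1]); t=np.arctan2(r,p[:,2]); k=(t/(r+1e-12))[:,None]
    return p[:,:2]*k*c["fx"]+[c["cx"],c["cy"]]
def go(x,y,z,yaw=None):
    """print shift in tool axes to a target pose (tool yaw as in tool_rot[2], mod 180)"""
    o=env.get_obs(); M=R.from_euler("xyz",o["tool_rot"],degrees=True)
    d=M.inv().apply(np.array([x,y,z])-o["tool_pos"])
    t=0 if yaw is None else -((yaw-o["tool_rot"][2]+90)%180-90)
    print("move %.4f %.4f %.4f turn %.1f"%(*d,t), "at",np.round(o["tool_pos"],4),np.round(o["tool_rot"],1))
def rectw(c,m,z,fish=False):
    """contours of mask -> world centre, sides, angle, at plane z"""
    out=[]
    for k in cv2.findContours(m,cv2.RETR_EXTERNAL,cv2.CHAIN_APPROX_NONE)[0]:
        if cv2.contourArea(k)<60: continue
        w=cast(c,k[:,0],z,fish); b=cv2.minAreaRect((w*1000).astype(np.float32)); mu=k[:,0].mean(0)
        out.append((mu.round(),np.round(b[0],1),np.round(b[1],1),round(b[2],1)))
    return out
E
python3 - <<'E'
from lib import *
c=cam("top"); im=c["color"]; h=cv2.cvtColor(im,cv2.COLOR_BGR2HSV)
for x,y in [(303,300),(400,345),(197,280),(551,284),(360,270),(400,300),(250,400)]:
    print((x,y),h[int(y*.64),int(x*.64)])
m=((h[...,2]>150)&(h[...,1]<40)).astype(np.uint8)*255
for r in rectw(c,m,.012): print(r)
m=((h[...,2]<90)).astype(np.uint8)*255; m[:140]=0;m[250:]=0
for r in rectw(c,m,.024): print("dark",r)
w=cam("wrist");print(w["fx"],w["cx"],w["cy"],w["world_from_camera"].round(3).tolist());cv2.imwrite("pics/w0.png",w["color"])
cv2.imwrite("pics/z.png",cv2.resize(im[140:250,100:440],None,fx=2.3,fy=2.3,interpolation=cv2.INTER_CUBIC))
E
```

```text
(303, 300) [113  13 171]
(400, 345) [103  14 160]
(197, 280) [108   8 163]
(551, 284) [105  16 163]
(360, 270) [15 14 71]
(400, 300) [15 16 96]
(250, 400) [ 27  44 117]
(array([123., 235.]), array([437. , 360.4]), array([46.7, 67.6]), 71.0)
(array([351., 229.]), array([ 461.4, -220.1]), array([41. , 38.5]), 0.6)
(array([353., 186.]), array([ 571.1, -225.3]), array([38.7, 40.1]), 10.2)
(array([409., 184.]), array([ 577.8, -373.7]), array([40.2, 37.3]), 63.3)
(array([257., 183.]), array([575.3,  24.1]), array([208.1,  27.3]), 79.5)
(array([125., 179.]), array([582.7, 364.2]), array([67.1, 46.6]), 23.3)
(array([237., 191.]), array([547.3,  78.2]), array([322. , 161.3]), 79.3)
(array([308., 111.]), array([ 771. , -109.1]), array([61.2, 61. ]), 89.5)
dark (array([ 17., 226.]), array([471.8, 607.6]), array([141.9, 121.7]), 5.3)
dark (array([106., 152.]), array([649.3, 414.5]), array([46.4, 39.6]), 50.6)
297.3186396354542 254.6772053976665 193.38919106584055 [[0.284, 0.926, 0.247, 0.117], [0.959, -0.274, -0.074, 0.642], [-0.001, 0.258, -0.966, 0.384], [0.0, 0.0, 0.0, 1.0]]
```

View pics/w0.png

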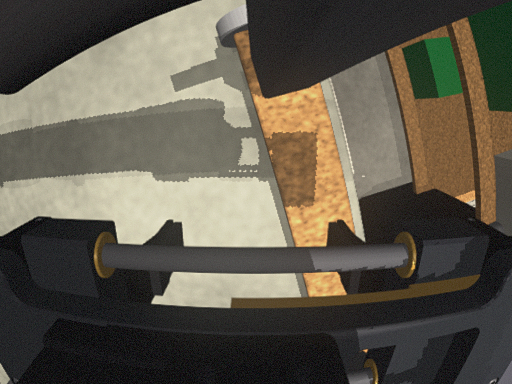

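The wrist view shows only the bench edge. The camera sits on the +tool-x side and looks back at the fingers (bottom of the image). I'll hover over the handle next.

```bash
python3 - <<'E'
from lib import *
go(.487,.04,.16,79.5)
E
```

```text
move -0.4554 -0.4726 0.0795 turn 84.0 at [0.1851 0.6228 0.2389] [-179.9    0.   163.5]
```

Units first: shifts go in units of 5 mm and turns go in units of 10 degrees. So -0.23 m is -46, -0.22 m is -44, 42 degrees is 4.2.

```bash
echo '[[-44, -46, 0, 4.2, 0.087], [-44, -46, 0, 4.2, 0.087], [-44, -46, 0, 4.2, 0.087], [-44, -46, 0, 4.2, 0.087], [-44, -46, 0, 4.2, 0.087], [-44, -46, 0, 4.2, 0.087], [-44, -46, 0, 4.2, 0.087], [-44, -46, 0, 4.2, 0.087]]' | python3 steer.py; python3 - <<'E'
from lib import *
go(.487,.04,.16,79.5)
E
```

```text
time_s: 0.87
tool_pos: [0.3326, 0.3357, 0.2396]
tool_rot: [180.0, 0.1, 121.2]
force: [0.2, -0.2, 0.7]
grip_width: 0.0871
grasp_force: 0.0
move -0.3328 -0.0211 0.0799 turn 41.7 at [0.3326 0.3357 0.2396] [1.800e+02 1.000e-01 1.212e+02]
```

Scaled: -0.333 m is -66.6, -0.31 m is -62, 41.7 degrees is 4.17.

```bash
echo '[[-62, -4, 15, 4.17, 0.087], [-62, -4, 15, 4.17, 0.087], [-62, -4, 15, 4.17, 0.087], [-62, -4, 15, 4.17, 0.087], [-62, -4, 15, 4.17, 0.087], [-62, -4, 15, 4.17, 0.087], [-62, -4, 15, 4.17, 0.087], [-66.6, -4.2, 16, 4.17, 0.087]]' | python3 steer.py; python3 - <<'E'
from lib import *
go(.487,.04,.16,79.5)
w=cam("wrist"); cv2.imwrite("pics/w1.png",w["color"])
print(proj(w,[[.487,.04,.063],[.5887,.0216,.012]]))
E
```

```text
time_s: 1.53
tool_pos: [0.4823, 0.0514, 0.1615]
tool_rot: [180.0, -0.1, 79.7]
force: [0.6, 1.6, 1.0]
grip_width: 0.0869
grasp_force: 0.0
move -0.0104 0.0067 0.0015 turn 0.2 at [0.4823 0.0514 0.1615] [ 1.80e+02 -1.00e-01  7.97e+01]
[[263.14531559 210.55777278]
 [357.96182371 195.08823969]]
```

View pics/w1.png

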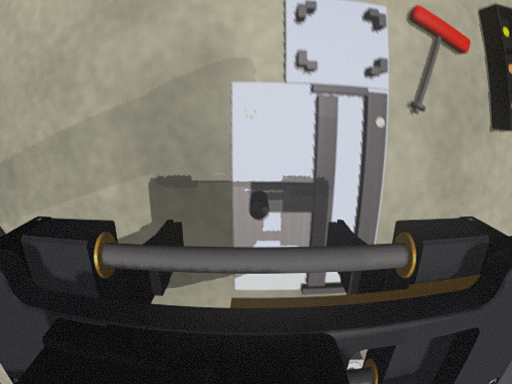

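The picture shows the jig well: handle top near (259,200), the bed strip in columns 338–362 over rows 97–240, and pocket corners (305,10), (375,18), (306,60), (376,68). I'll fit these edges.

```bash
python3 - <<'E'
from lib import *
w=cam("wrist"); g=cv2.cvtColor(w["color"],cv2.COLOR_BGR2GRAY)
print(g[140,225:240],g[140,310:395])
L=[[],[],[],[]]
for v in range(100,172,2):
    s=g[v].astype(float)
    def edge(a,b,th,up):
        for u in range(a,b):
            p,q=s[u]-th,s[u+1]-th
            if (p<0<=q) if up else (p>=0>q): return u+p/(p-q)
    for i,(a,b,th,up,z) in enumerate([(222,245,165,1,.012),(305,325,150,0,.024),(328,350,150,1,.024),(350,372,150,0,.012)]):
        e=edge(a,b,th,up)
        if e: L[i].append(cast(w,[e,v],z,True)[0])
for l in L:
    l=np.array(l,np.float32); vx,vy,x,y=cv2.fitLine(l,cv2.DIST_HUBER,0,.01,.01).ravel()
    a=np.degrees(np.arctan2(vy,vx))%180; n=np.array([np.sin(np.radians(a)),-np.cos(np.radians(a))])
    print(len(l),"dir",a,"offset along n(79.5)",float(np.dot([x,y],[np.sin(np.radians(79.5)),-np.cos(np.radians(79.5))])), (l@n).std())
m=((g<60)).astype(np.uint8)*255; m[:, :240]=0;m[:,275:]=0;m[:180]=0;m[232:]=0
ys,xs=np.nonzero(m);print("handle",xs.min(),xs.max(),ys.min(),ys.max());
for v in (188,194,200,206,212,218):
    x=np.nonzero(m[v])[0]; print(v,x.min() if len(x) else None,x.max() if len(x) else None)
cv2.imwrite("pics/w1c.png",cv2.resize(w["color"][0:100,270:400],None,fx=5,fy=5,interpolation=cv2.INTER_CUBIC))
E
```

```text
[133 174 213 209 210 212 210 214 215 211 212 210 209 213 213] [ 60  60  94 113 110 110 108 109 112 105 105 106 105 106 111 108 106 108
 103 103 106 165 209 214 210 213 209 211 213 213 207 214 210 209 209 208
 210 210 208 211 211 212 212 208 208 213 213 139  61  47  50  71 108 104
 109 102 104 104 105 107 110 105 103 106 104 106 101 102 102  96 112 187
 175 169 166 169 171 172 167 166 165 167 165 161 164]
36 dir 79.279305 offset along n(79.5) 0.440143905200923 0.00017004463
36 dir 79.36548 offset along n(79.5) 0.5199512912604758 0.0003838489
36 dir 79.509674 offset along n(79.5) 0.5424611112399806 0.000116516945
36 dir 79.7464 offset along n(79.5) 0.5730134778543596 0.0004496349
handle 243 263 180 208
188 245 262
194 244 262
200 244 262
206 247 258
212 None None
218 None None
```

View pics/w1c.png

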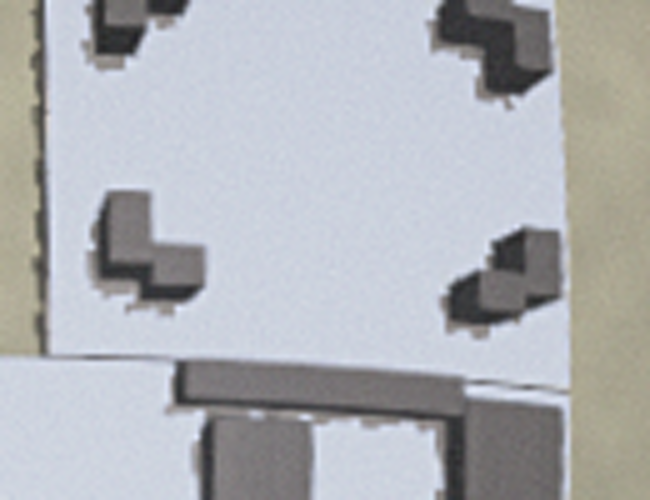

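The corner pieces are clear: their inner vertices (crop px /5 + (270,0)) are lower-left (150,243), lower-right (525,268) and upper-right (515,12). The end stop's foot is near (370,412).

```bash
python3 - <<'E'
from lib import *
w=cam("wrist")
a=np.radians(79.5); X=np.array([np.sin(a),-np.cos(a)]); Y=np.array([np.cos(a),np.sin(a)])
def J(p,z):
    q=cast(w,p,z,True)[0]; return np.round([q@X,q@Y],4)
f=lambda x,y:(270+x/5-.4,y/5-.4)
for n,p in dict(LL=(150,243),LR=(525,268),UR=(515,12)).items(): print(n,J(f(*p),.03))
print("stop",J(f(370,412),.012),"handle top centre",J((253,196),.063),J((253,188),.063))
print("tcp",env.get_obs()["tool_pos"][:2]@np.c_[X,Y])
E
```

```text
LL [0.5082 0.2672]
LR [0.5825 0.2684]
UR [0.5832 0.3235]
stop [0.5556 0.239 ] handle top centre [0.4647 0.1356] [0.4647 0.1425]
tcp [0.4650883 0.1367208]
```

```bash
echo '[[-0.6, 0, 8, 0, 0.05], [-0.6, 0, 16, 0, 0.05], [-0.6, 0, 22.6, 0, 0.05], [-0.6, 0, 23, 0, 0.05], [-0.6, 0, 23, 0, 0.05], [-0.6, 0, 23, 0, 0], [-0.6, 0, 23, 0, 0], [-0.6, 0, 23, 0, 0]]' | python3 steer.py 30; echo '[[0, 0, 0, 0, 0], [0, 0, 0, 0, 0], [0, 0, 0, 0, 0]]' | python3 steer.py
```

```text
time_s: 2.35
tool_pos: [0.4832, 0.0511, 0.049]
tool_rot: [179.8, -0.1, 79.8]
force: [0.3, 0.4, -0.2]
grip_width: 0.0417
grasp_force: 0.0
time_s: 2.6
tool_pos: [0.4821, 0.0506, 0.0475]
tool_rot: [179.9, -0.1, 79.8]
force: [2.2, 0.1, 0.9]
grip_width: 0.0219
grasp_force: 1.4
```

Scaled: -0.018 m is -3.6, -0.015 m is -3.

```bash
echo '[[0, 0, 0, 0, 0], [0, 0, 0, 0, 0], [0, 0, 0, 0, 0], [0, 0, 0, 0, 0], [0, 0, 0, 0, 0]]' | python3 steer.py; echo '[[0, -0.8, 0, 0, 0], [0, -1.6, 0, 0, 0], [0, -2.4, 0, 0, 0], [0, -3, 0, 0, 0], [0, -3.6, 0, 0, 0], [0, -3.6, 0, 0, 0], [0, -3.6, 0, 0, 0], [0, -3.6, 0, 0, 0]]' | python3 steer.py; python3 - <<'E'
from lib import *
a=np.radians(79.5); print(env.get_obs()["tool_pos"][:2]@np.array([[np.sin(a),np.cos(a)],[-np.cos(a),np.sin(a)]]))
E
```

```text
time_s: 3.02
tool_pos: [0.4825, 0.0505, 0.0475]
tool_rot: [179.9, -0.1, 79.8]
force: [1.3, 0.6, 5.9]
grip_width: 0.0173
grasp_force: 30.0
time_s: 3.68
tool_pos: [0.4707, 0.0527, 0.0477]
tool_rot: [179.1, -0.1, 79.7]
force: [21.1, -1.6, -15.9]
grip_width: 0.0173
grasp_force: 30.1
[0.45322337 0.13760671]
```

Scaled: -0.003 m is -0.6.

```bash
echo '[[0, -0.6, 0, 0, 0], [0, -0.6, 0, 0, 0], [0, -0.6, 0, 0, 0], [0, -0.6, 0, 0, 0], [0, 0, 0, 0, 0], [0, 0, 0, 0, 0]]' | python3 steer.py ; echo '[[0, 1, 0, 0, 0], [0, 1, 0, 0, 0], [0, 1, 0, 0, 0.04], [0, 1, 0, 0, 0.04], [0, 1, 0, 0, 0.04], [0, 1, -8, 0, 0.06], [0, 1, -16, 0, 0.08], [0, 1, -24, 0, 0.085]]' | python3 steer.py; echo '[[0, 0, -8, 0, 0.087], [0, 0, -8, 0, 0.087], [0, 0, -8, 0, 0.087], [0, 0, -8, 0, 0.087]]' | python3 steer.py; python3 - <<'E'
from lib import *
a=np.radians(79.5); X=np.array([np.sin(a),-np.cos(a)]); Y=np.array([np.cos(a),np.sin(a)])
w=cam("wrist"); g=cv2.cvtColor(w["color"],cv2.COLOR_BGR2GRAY); cv2.imwrite("pics/w2.png",w["color"])
L=[[],[],[],[]]
base=proj(w,[[*(X*.572+Y*.18),.012]])[0]; print(base)
for y in np.arange(.16,.23,.004):
    for i,(x,z) in enumerate([(.440,.012),(.5055,.024),(.528,.024),(.572,.012)]):
        # sample gray along X around the expected edge
        t=np.arange(-.008,.0081,.0005); uv=proj(w,np.c_[(x+t)[:,None]*X+y*Y,np.full(len(t),z)]).astype(np.float32)
        s=cv2.remap(g,uv[:,0],uv[:,1],cv2.INTER_LINEAR).ravel().astype(float); d=np.diff(cv2.GaussianBlur(s,(1,5),1).ravel())
        d=d*([1,-1,1,-1][i]); k=d.argmax(); L[i].append(x+t[k]+.00025)
for l in L: print(np.median(l),np.std(l))
E
```

```text
time_s: 4.18
tool_pos: [0.4707, 0.0527, 0.0477]
tool_rot: [179.1, -0.1, 79.7]
force: [21.1, -2.4, -15.0]
grip_width: 0.0171
grasp_force: 30.1
time_s: 4.85
tool_pos: [0.4658, 0.0521, 0.1665]
tool_rot: [-179.7, 0.2, 79.7]
force: [0.0, -0.1, 0.1]
grip_width: 0.0491
grasp_force: 0.0
time_s: 5.18
tool_pos: [0.467, 0.0526, 0.2054]
tool_rot: [-179.8, 0.1, 79.8]
force: [0.5, 0.1, -0.6]
grip_width: 0.076
grasp_force: 0.0
[359.39392546 142.0534478 ]
0.44025 0.0002078698548207747
0.5065 0.0005886005583449138
0.52875 0.00031426968052736563
0.57375 0.0007098295743989256
```

```bash
echo '[[-44, 13.2, 0, 0, 0.087], [-44, 13.2, 0, 0, 0.087], [-44, 13.2, 0, 0, 0.087], [-44, 13.2, 0, 0, 0.087], [-44, 13.2, 0, 0, 0.087], [-44, 13.2, 0, 0, 0.087]]' | python3 steer.py; echo '[[-43.2, 13.2, 0, 0, 0.087], [-43.2, 13.2, 0, 0, 0.087], [-43.2, 13.2, 0, 0, 0.087], [-43.2, 13.2, 0, 0, 0.087], [-43.2, 13.2, 0, 0, 0.087], [-43.2, 13.2, 0, 0, 0.087], [-43.2, 13.2, 0, 0, 0.087], [-43.2, 13.2, 0, 0, 0.087]]' | python3 steer.py; python3 - <<'E'
from lib import *
w=cam("wrist"); cv2.imwrite("pics/w3.png",w["color"]); print(env.get_obs()["qpos"].round())
E
```

```text
time_s: 5.73
tool_pos: [0.4921, -0.181, 0.205]
tool_rot: [-179.8, 0.2, 79.4]
force: [0.5, -0.1, 0.0]
grip_width: 0.0871
grasp_force: 0.0
time_s: 6.4
tool_pos: [0.5188, -0.4004, 0.2039]
tool_rot: [-179.7, -0.0, 79.6]
force: [-0.4, 0.1, -1.0]
grip_width: 0.087
grasp_force: 0.0
[ -1.  26.  50.  86. -20.  77.  40.]
```

View pics/w3.png

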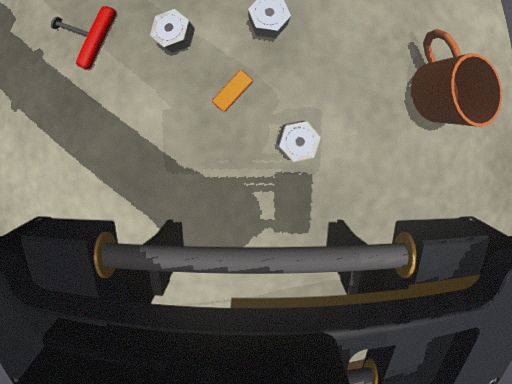

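The three weights are at (170,28), (269,15) and (299,141), with the wax at (233,90). I'll write a hexagon fit.

```bash
cat >> lib.py <<'E'
def hexes(w,z=.034,box=None,thr=185):
    g=cv2.cvtColor(w["color"],cv2.COLOR_BGR2GRAY); h=cv2.cvtColor(w["color"],cv2.COLOR_BGR2HSV)
    m=((g>thr)&(h[...,1]<35)).astype(np.uint8)*255; m[225:]=0
    for k in cv2.findContours(m,cv2.RETR_EXTERNAL,cv2.CHAIN_APPROX_NONE)[0]:
        if cv2.contourArea(k)<300: continue
        p=cast(w,k[:,0],z,True)*1000; hull=cv2.convexHull(p.astype(np.float32))
        M=cv2.moments(hull); c=np.array([M["m10"],M["m01"]])/M["m00"]; q=p-c
        th=np.radians(np.arange(0,60,.5)); wd=[sum(np.ptp(q@[np.cos(t+o),np.sin(t+o)]) for o in np.radians([0,60,120])) for t in th]
        i=int(np.argmin(wd)); print("hex",k[:,0].mean(0).round(),"c",c.round(1),"flat normal",np.degrees(th[i]),"width %.1f area %.0f (1386)"%(wd[i]/3,M["m00"]))
E
python3 - <<'E'
from lib import *
w=cam("wrist"); g=cv2.cvtColor(w["color"],cv2.COLOR_BGR2GRAY); print(g[145,270:330])
hexes(w)
E
```

```text
[155 156 156 164 158 104  84  61 100 207 218 215 216 214 208 202 214 214
 213 214 214 213 215 213 210 159 103 106 109 107 111 107 117 178 213 217
 216 213 215 216 216 213 214 206 206 209 206 197 158 142 143 158 161 164
 164 162 161 167 163 164]
hex [299. 143.] c [ 572.3 -366. ] flat normal 31.5 width 39.4 area 1322 (1386)
hex [169.  29.] c [ 456.6 -213.6] flat normal 35.5 width 39.4 area 1325 (1386)
hex [269.  15.] c [ 565.7 -221.5] flat normal 10.5 width 39.3 area 1264 (1386)
```

```bash
python3 - <<'E'
from lib import *
go(.5723,-.366,.033,61.5)
E
```

```text
move 0.0402 0.0457 0.1720 turn 18.3 at [ 0.5206 -0.3979  0.205 ] [-1.798e+02 -1.000e-01  7.980e+01]
```

Scaled: 0.172 m is 34.4, 0.165 m is 33, 18.3 degrees is 1.83.

```bash
echo '[[8, 9.1, 0, 1.83, 0.065], [8, 9.1, 4, 1.83, 0.065], [8, 9.1, 12, 1.83, 0.065], [8, 9.1, 20, 1.83, 0.065], [8, 9.1, 28, 1.83, 0.065], [8, 9.1, 33, 1.83, 0.065], [8, 9.1, 34.4, 1.83, 0.065], [8, 9.1, 34.4, 1.83, 0.065]]' | python3 steer.py; python3 - <<'E'
from lib import *
go(.5723,-.366,.033,61.5)
E
```

```text
time_s: 7.17
tool_pos: [0.572, -0.3654, 0.0324]
tool_rot: [-179.7, -0.1, 61.6]
force: [-0.6, -0.1, 0.4]
grip_width: 0.0654
grasp_force: 0.0
move -0.0004 0.0005 -0.0006 turn 0.1 at [ 0.572  -0.3654  0.0324] [-1.797e+02 -1.000e-01  6.160e+01]
```

Close and lift.

Scaled: -0.1 m is -20, -0.07 m is -14.

```bash
echo '[[0, 0, 0, 0, 0.03], [0, 0, 0, 0, 0.03], [0, 0, 0, 0, 0.03], [0, 0, 0, 0, 0.03], [0, 0, 0, 0, 0.03], [0, 0, 0, 0, 0.03], [0, 0, 0, 0, 0.03], [0, 0, 0, 0, 0.03]]' | python3 steer.py 40; echo '[[0, 0, -6, 0, 0.03], [0, 0, -14, 0, 0.03], [0, 0, -20, 0, 0.03], [0, 0, -20, 0, 0.03]]' | python3 steer.py; python3 - <<'E'
from lib import *
a=np.radians(79.5); X=np.array([np.sin(a),-np.cos(a)]); Y=np.array([np.cos(a),np.sin(a)])
for y in(-.065,0,.065):
    p=X*(.5735-.0225)+Y*(.1335+y);print(p); go(*p,.12,79.5)
E
```

```text
time_s: 7.83
tool_pos: [0.5731, -0.3687, 0.0361]
tool_rot: [180.0, -0.0, 61.5]
force: [-2.8, 1.9, 6.0]
grip_width: 0.0394
grasp_force: 40.0
time_s: 8.17
tool_pos: [0.5755, -0.3716, 0.142]
tool_rot: [179.4, 0.0, 61.4]
force: [1.2, -1.7, -1.4]
grip_width: 0.0399
grasp_force: 40.0
[ 0.55425659 -0.03305881]
move 0.2872 -0.1808 0.0198 turn -18.1 at [ 0.5755 -0.3716  0.142 ] [179.4   0.   61.4]
[0.5661019  0.03085276]
move 0.3490 -0.2010 0.0196 turn -18.1 at [ 0.5755 -0.3716  0.142 ] [179.4   0.   61.4]
[0.57794721 0.09476432]
move 0.4108 -0.2211 0.0193 turn -18.1 at [ 0.5755 -0.3716  0.142 ] [179.4   0.   61.4]
```

Scaled: -0.11 m is -22, 0.21 m is 42, -9 degrees is -0.9.

```bash
echo '[[42, -22, 0, -0.9, 0.03], [42, -22, 0, -0.9, 0.03], [42, -22, 0, -0.9, 0.03], [42, -22, 0, -0.9, 0.03], [42, -22, 0, -0.9, 0.03], [42, -22, 0, -0.9, 0.03], [42, -22, 0, -0.9, 0.03]]' | python3 steer.py; python3 - <<'E'
from lib import *
go(.578,.0948,.12,79.5)
E
```

```text
time_s: 8.75
tool_pos: [0.5773, -0.1214, 0.1334]
tool_rot: [-179.8, -0.3, 71.1]
force: [0.6, 1.4, -1.8]
grip_width: 0.0397
grasp_force: 40.0
move 0.2046 -0.0693 0.0147 turn -8.4 at [ 0.5773 -0.1214  0.1334] [-179.8   -0.3   71.1]
```

Scaled: 0.204 m is 40.8, 0.2 m is 40, -8.4 degrees is -0.84.

```bash
echo '[[40, -13.6, 0, -0.84, 0.03], [40, -13.6, 0, -0.84, 0.03], [40, -13.6, 0, -0.84, 0.03], [40, -13.6, 0, -0.84, 0.03], [40, -13.6, 0, -0.84, 0.03], [40.8, -13.8, 4, -0.84, 0.03], [40.8, -13.8, 7, -0.84, 0.03], [40.8, -13.8, 7, -0.84, 0.03]]' | python3 steer.py;echo '[[0, 0, 0, 0, 0.03], [0, 0, 0, 0, 0.03], [0, 0, 0, 0, 0.03], [0, 0, 0, 0, 0.03]]' | python3 steer.py; python3 - <<'E'
from lib import *
go(.578,.0948,.046,79.5)
w=cam("wrist"); cv2.imwrite("pics/w4.png",w["color"])
E
```

```text
time_s: 9.42
tool_pos: [0.577, 0.0848, 0.0962]
tool_rot: [-179.7, 0.2, 79.0]
force: [-1.0, -0.4, -2.8]
grip_width: 0.04
grasp_force: 40.0
time_s: 9.75
tool_pos: [0.5805, 0.0829, 0.1008]
tool_rot: [179.9, -0.1, 78.8]
force: [-0.8, -0.1, -2.1]
grip_width: 0.0395
grasp_force: 40.0
move 0.0112 -0.0049 0.0548 turn -0.7 at [0.5805 0.0829 0.1008] [ 1.799e+02 -1.000e-01  7.880e+01]
```

View pics/w4.png

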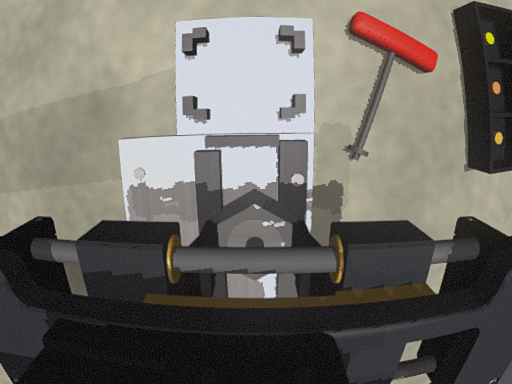

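The held weight's top hexagon is at about (255,230) with its corner pointing +y. The gap strip lies at columns 222–277 near row 160. I'll measure the gap centre from here.

```bash
cat >> lib.py <<'E'
A=np.radians(79.5); X=np.array([np.sin(A),-np.cos(A)]); Y=np.array([np.cos(A),np.sin(A)])
def edges(w,items,ys):
    """items: (x,z,sign) expected edges in jig-aligned coords; median found x and slope in deg"""
    g=cv2.cvtColor(w["color"],cv2.COLOR_BGR2GRAY); t=np.arange(-.006,.0061,.0005)
    for x,z,s in items:
        l=[]
        for y in ys:
            uv=proj(w,np.c_[(x+t)[:,None]*X+y*Y,np.full(len(t),z)]).astype(np.float32)
            v=cv2.remap(g,uv[:,0],uv[:,1],cv2.INTER_LINEAR).astype(np.float32)
            d=s*np.diff(cv2.GaussianBlur(v.reshape(-1,1),(1,5),1).ravel()); k=d.argmax(); l.append((y,x+t[k]+.00025,d[k]))
        l=np.array(l); print("edge",x,"->",np.median(l[:,1]).round(4),"sd",l[:,1].std().round(4),"grad",l[:,2].mean().round(), "slope",np.degrees(np.polyfit(l[:,0],l[:,1],1)[0]).round(2))
def tcpj():
    o=env.get_obs(); print("tcp jig",np.round(o["tool_pos"][:2]@np.c_[X,Y],4),o["tool_pos"][2].round(4),"yaw",o["tool_rot"][2].round(1),"F",o["force"].round(1))
E
python3 - <<'E'
from lib import *
w=cam("wrist"); edges(w,[(.44,.012,1),(.5065,.024,-1),(.5287,.024,1),(.5735,.012,-1)],np.arange(.212,.234,.002)); tcpj()
f=lambda u,v:(cast(w,(u,v),.03,True)@np.c_[X,Y]).round(4)
for p in[(195,40),(294,38),(194,110),(296,109)]:print(p,f(*p))
E
```

```text
edge 0.44 -> 0.4405 sd 0.0003 grad 19.0 slope 0.1
edge 0.5065 -> 0.509 sd 0.001 grad 30.0 slope -2.0
edge 0.5287 -> 0.5299 sd 0.0001 grad 40.0 slope 0.55
edge 0.5735 -> 0.573 sd 0.0014 grad 35.0 slope -7.56
tcp jig [0.5553 0.1877] 0.1005 yaw 78.8 F [ 0.1  0.3 -2.9]
(195, 40) [[0.513  0.3158]]
(294, 38) [[0.5849 0.3157]]
(194, 110) [[0.5117 0.2631]]
(296, 109) [[0.5856 0.2625]]
```

Scaled: -0.004 m is -0.8, 0.034 m is 6.8, -0.7 degrees is -0.07.

```bash
echo '[[2, -0.8, 4, -0.07, 0.03], [2, -0.8, 6.8, -0.07, 0.03], [2, -0.8, 6.8, -0.07, 0.03], [2, -0.8, 6.8, -0.07, 0.03], [2, -0.8, 6.8, -0.07, 0.03], [2, -0.8, 6.8, -0.07, 0.03], [2, -0.8, 6.8, -0.07, 0.03], [2, -0.8, 6.8, -0.07, 0.03]]' | python3 steer.py; python3 - <<'E'
from lib import *
tcpj()
E
```

```text
time_s: 10.52
tool_pos: [0.5782, 0.0942, 0.0664]
tool_rot: [179.9, -0.0, 79.5]
force: [-0.3, 0.3, -0.9]
grip_width: 0.0395
grasp_force: 40.0
tcp jig [0.5514 0.198 ] 0.0664 yaw 79.5 F [-0.3  0.3 -0.9]
```

Scaled: 0.018 m is 3.6, 0.017 m is 3.4.

```bash
echo '[[0, 0, 1, 0, 0.03], [0, 0, 2, 0, 0.03], [0, 0, 2.8, 0, 0.03], [0, 0, 3.4, 0, 0.03], [0, 0, 3.6, 0, 0.03], [0, 0, 3.6, 0, 0.03], [0, 0, 3.6, 0, 0.03], [0, 0, 3.6, 0, 0.03]]' | python3 steer.py; python3 - <<'E'
from lib import *
tcpj()
E
```

```text
time_s: 11.18
tool_pos: [0.5773, 0.0944, 0.0481]
tool_rot: [-179.9, -0.0, 79.6]
force: [-3.2, -0.7, 5.6]
grip_width: 0.0396
grasp_force: 40.0
tcp jig [0.5504 0.198 ] 0.0481 yaw 79.6 F [-3.2 -0.7  5.6]
```

Scaled: -0.14 m is -28, -0.11 m is -22.

```bash
echo '[[0, 0, 0, 0, 0.056], [0, 0, 0, 0, 0.056], [0, 0, 0, 0, 0.056], [0, 0, 0, 0, 0.056], [0, 0, -6, 0, 0.056], [0, 0, -14, 0, 0.056], [0, 0, -22, 0, 0.06], [0, 0, -28, 0, 0.06]]' | python3 steer.py; python3 - <<'E'
from lib import *
go(.4566,-.2136,.12,65.5)
E
```

```text
time_s: 11.85
tool_pos: [0.5787, 0.0941, 0.1908]
tool_rot: [179.8, -0.1, 79.5]
force: [0.9, 0.1, -1.3]
grip_width: 0.0587
grasp_force: 0.0
move -0.3248 -0.0643 0.0703 turn 14.0 at [0.5787 0.0941 0.1908] [ 1.798e+02 -1.000e-01  7.950e+01]
```

Scaled: -0.19 m is -38, -0.01 m is -2.

```bash
echo '[[-38, -2, 0, 0, 0.07], [-38, -2, 0, 0, 0.07], [-38, -2, 0, 0, 0.07], [-38, -2, 0, 0, 0.07], [-38, -2, 0, 0, 0.07], [-38, -2, 0, 0, 0.07]]' | python3 steer.py; python3 - <<'E'
from lib import *
w=cam("wrist"); cv2.imwrite("pics/w5.png",w["color"]); hexes(w,.046)
E
echo '[[-38, -2, 0, 0, 0.07], [-38, -2, 0, 0, 0.07], [-38, -2, 0, 0, 0.07], [-38, -2, 0, 0, 0.07], [-38, -2, 0, 0, 0.07], [-38, -2, 0, 0, 0.07], [-38, -2, 0, 0, 0.07], [-38, -2, 0, 0, 0.07]]' | python3 steer.py;python3 - <<'E'
from lib import *
w=cam("wrist"); cv2.imwrite("pics/w6.png",w["color"]); hexes(w)
go(.4566,-.2136,.033,65.5)
E
```

```text
time_s: 12.35
tool_pos: [0.5316, -0.0983, 0.1883]
tool_rot: [179.9, 0.1, 79.0]
force: [-0.5, -0.3, 0.7]
grip_width: 0.0694
grasp_force: 0.0
hex [450. 156.] c [ 757.6 -105.3] flat normal 21.5 width 61.7 area 2992 (1386)
hex [196. 124.] c [486.9 -24.9] flat normal 57.5 width 94.8 area 5770 (1386)
hex [264.  85.] c [558.1  -1.1] flat normal 47.5 width 112.8 area 6143 (1386)
hex [308.  92.] c [593.2 -23.6] flat normal 43.0 width 109.5 area 2316 (1386)
hex [193.  24.] c [502.3  75.2] flat normal 13.5 width 69.5 area 3182 (1386)
time_s: 13.07
tool_pos: [0.4903, -0.2737, 0.1874]
tool_rot: [-180.0, -0.1, 79.7]
force: [0.5, 0.5, 0.5]
grip_width: 0.0701
grasp_force: 0.0
hex [212. 133.] c [ 456.5 -213.6] flat normal 36.5 width 39.9 area 1359 (1386)
hex [320. 121.] c [ 566.1 -220.6] flat normal 10.5 width 39.8 area 1352 (1386)
hex [457.  15.] c [ 768.6 -108.8] flat normal 35.5 width 57.8 area 2466 (1386)
hex [206.   4.] c [472.5 -76.5] flat normal 16.0 width 47.8 area 684 (1386)
move 0.0524 -0.0439 0.1544 turn 14.3 at [ 0.4905 -0.2732  0.1874] [-1.80e+02 -1.00e-01  7.98e+01]
```

Units first: shifts go in units of 5 mm and turns go in units of 10 degrees. So 0.154 m is 30.8, 0.145 m is 29, 13.8 degrees is 1.38.

```bash
echo '[[10.4, -8.8, 0, 1.38, 0.065], [10.4, -8.8, 6, 1.38, 0.065], [10.4, -8.8, 14, 1.38, 0.065], [10.4, -8.8, 22, 1.38, 0.065], [10.4, -8.8, 29, 1.38, 0.065], [10.4, -8.8, 30.8, 1.38, 0.065], [10.4, -8.8, 30.8, 1.38, 0.065], [10.4, -8.8, 30.8, 1.38, 0.065]]' | python3 steer.py; python3 - <<'E'
from lib import *
go(.4566,-.2136,.033,65.5)
E
echo '[[0, 0, 0, 0, 0.03], [0, 0, 0, 0, 0.03], [0, 0, 0, 0, 0.03], [0, 0, 0, 0, 0.03], [0, 0, 0, 0, 0.03], [0, 0, 0, 0, 0.03], [0, 0, 0, 0, 0.03], [0, 0, 0, 0, 0.03]]' | python3 steer.py 40; echo '[[0, 0, -8, 0, 0.03], [0, 0, -16, 0, 0.03], [0, 0, -20, 0, 0.03], [0, 0, -20, 0, 0.03], [0, 0, -20, 0, 0.03]]' | python3 steer.py; python3 - <<'E'
from lib import *
go(*(X*.5508+Y*.1335),.1,79.5)
E
```

```text
time_s: 13.78
tool_pos: [0.4564, -0.2164, 0.0348]
tool_rot: [180.0, 0.0, 65.8]
force: [-0.3, -0.5, -0.0]
grip_width: 0.0647
grasp_force: 0.0
move 0.0026 -0.0009 0.0018 turn 0.3 at [ 0.4564 -0.2164  0.0348] [180.    0.   65.8]
time_s: 14.45
tool_pos: [0.456, -0.2167, 0.0345]
tool_rot: [179.9, -0.0, 65.7]
force: [-0.6, 0.9, 6.7]
grip_width: 0.0402
grasp_force: 40.0
time_s: 14.87
tool_pos: [0.4557, -0.2162, 0.1341]
tool_rot: [179.9, -0.1, 65.8]
force: [-0.2, 0.1, -3.0]
grip_width: 0.0397
grasp_force: 40.0
move 0.2705 -0.0009 0.0346 turn -13.7 at [ 0.4557 -0.2162  0.1341] [ 1.799e+02 -1.000e-01  6.580e+01]
```

View pics/w5.png

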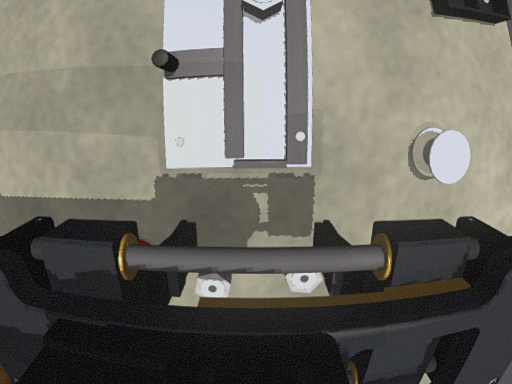

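The first weight stands in the bed between the jaws, at (264,5). Now the second goes to the centre.

Scaled: 0.27 m is 54, -0.001 m is -0.2, -13.7 degrees is -1.37.

```bash
echo '[[54, -0.2, 0, -1.37, 0.03], [54, -0.2, 0, -1.37, 0.03], [54, -0.2, 0, -1.37, 0.03], [54, -0.2, 0, -1.37, 0.03], [54, -0.2, 0, -1.37, 0.03], [54, -0.2, 0, -1.37, 0.03], [54, -0.2, 0, -1.37, 0.03], [54, -0.2, 0, -1.37, 0.03]]' | python3 steer.py; echo '[[0, 0, 4, 0, 0.03], [0, 0, 8, 0, 0.03], [0, 0, 12, 0, 0.03], [0, 0, 12, 0, 0.03], [0, 0, 12, 0, 0.03], [0, 0, 12, 0, 0.03]]' | python3 steer.py;python3 - <<'E'
from lib import *
tcpj(); go(*(X*.551+Y*.1335),.066,79.5)
w=cam("wrist"); hexes(w,.046)
E
```

```text
time_s: 15.53
tool_pos: [0.5652, 0.0372, 0.1307]
tool_rot: [-179.8, 0.0, 80.0]
force: [-0.4, 0.1, -1.9]
grip_width: 0.0396
grasp_force: 40.0
time_s: 16.03
tool_pos: [0.5651, 0.0291, 0.0737]
tool_rot: [-180.0, 0.0, 79.4]
force: [0.7, -0.6, -2.0]
grip_width: 0.0397
grasp_force: 40.0
tcp jig [0.5504 0.1316] 0.0737 yaw 79.4 F [ 0.7 -0.6 -2. ]
move 0.0019 0.0006 0.0077 turn -0.1 at [0.5651 0.0291 0.0737] [-180.     0.    79.4]
hex [255. 132.] c [575.9  89.3] flat normal 50.0 width 65.1 area 2767 (1386)
hex [231.  90.] c [559.  113.1] flat normal 19.5 width 150.7 area 15277 (1386)
```

Scaled: 0.028 m is 5.6, 0.027 m is 5.4.

```bash
echo '[[0, 0.14, 2, 0, 0.03], [0, 0.14, 3.6, 0, 0.03], [0, 0.14, 4.8, 0, 0.03], [0, 0.14, 5.4, 0, 0.03], [0, 0.14, 5.6, 0, 0.03], [0, 0.14, 5.6, 0, 0.03], [0, 0.14, 5.6, 0, 0.03]]' | python3 steer.py; python3 - <<'E'
from lib import *
tcpj()
E
```

```text
time_s: 16.67
tool_pos: [0.5653, 0.03, 0.0466]
tool_rot: [-179.9, -0.0, 79.5]
force: [-5.2, -0.5, 8.4]
grip_width: 0.0399
grasp_force: 40.0
tcp jig [0.5503 0.1325] 0.0466 yaw 79.5 F [-5.2 -0.5  8.4]
```

```bash
echo '[[0, 0, 0, 0, 0.056], [0, 0, 0, 0, 0.056], [0, 0, 0, 0, 0.056], [0, 0, 0, 0, 0.056], [0, 0, -6, 0, 0.056], [0, 0, -14, 0, 0.056], [0, 0, -22, 0, 0.06], [0, 0, -28, 0, 0.06]]' | python3 steer.py; echo '[[-62, 6, 0, 0, 0.07], [-62, 6, 0, 0, 0.07], [-62, 6, 0, 0, 0.07], [-62, 6, 0, 0, 0.07], [-62, 6, 0, 0, 0.07], [-62, 6, 0, 0, 0.07], [-62, 6, 0, 0, 0.07], [-62, 6, 0, 0, 0.07]]' | python3 steer.py; echo '[[0, 0, 0, 0, 0.07], [0, 0, 0, 0, 0.07], [0, 0, 0, 0, 0.07]]' | python3 steer.py; python3 - <<'E'
from lib import *
tcpj(); w=cam("wrist"); hexes(w); cv2.imwrite("pics/w7.png",w["color"])
go(.5661,-.2206,.033,70.5)
c=cam("top"); cv2.imwrite("pics/t1.png",cv2.resize(c["color"][130:270,80:460],None,fx=2.1,fy=2.1,interpolation=cv2.INTER_CUBIC))
E
```

```text
time_s: 17.33
tool_pos: [0.5668, 0.0294, 0.1887]
tool_rot: [179.9, -0.0, 79.4]
force: [0.7, -0.3, -0.9]
grip_width: 0.0587
grasp_force: 0.0
time_s: 18.0
tool_pos: [0.5364, -0.2869, 0.1862]
tool_rot: [180.0, 0.2, 79.1]
force: [-1.2, 0.1, 0.1]
grip_width: 0.0698
grasp_force: 0.0
time_s: 18.25
tool_pos: [0.5392, -0.2791, 0.1854]
tool_rot: [-180.0, -0.1, 79.5]
force: [1.5, 0.1, -0.3]
grip_width: 0.0698
grasp_force: 0.0
tcp jig [ 0.581  -0.1762] 0.1854 yaw 79.5 F [ 1.5  0.1 -0.3]
hex [271. 124.] c [ 565.9 -220.7] flat normal 10.5 width 40.0 area 1364 (1386)
hex [425.  10.] c [ 766.8 -113.9] flat normal 33.5 width 52.3 area 1804 (1386)
hex [162.   7.] c [475.6 -73.1] flat normal 11.5 width 52.1 area 1181 (1386)
move 0.0614 0.0158 0.1525 turn 9.1 at [ 0.5395 -0.2784  0.1854] [-1.80e+02 -1.00e-01  7.96e+01]
```

View pics/t1.png

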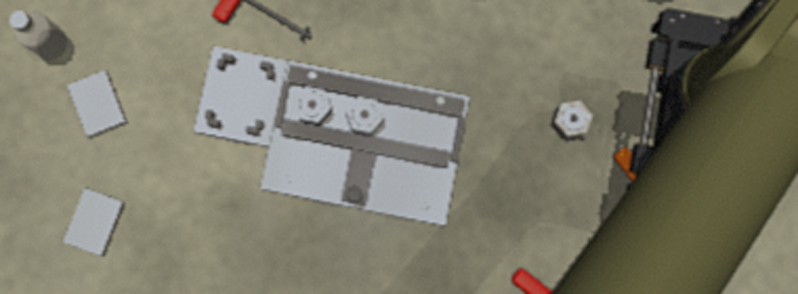

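Two weights stand in the slot, at (312,105) and (364,117). The third is free at (573,118), and both plates are unmoved. Its yaw has to be 100.5.

Scaled: 0.152 m is 30.4, 0.145 m is 29, -20.9 degrees is -2.09.

```bash
echo '[[12.2, 3.2, 0, -2.09, 0.065], [12.2, 3.2, 6, -2.09, 0.065], [12.2, 3.2, 14, -2.09, 0.065], [12.2, 3.2, 22, -2.09, 0.065], [12.2, 3.2, 29, -2.09, 0.065], [12.2, 3.2, 30.4, -2.09, 0.065], [12.2, 3.2, 30.4, -2.09, 0.065], [12.2, 3.2, 30.4, -2.09, 0.065]]' | python3 steer.py; python3 - <<'E'
from lib import *
go(.5661,-.2206,.033,100.5)
E
echo '[[0, 0, 0, 0, 0.03], [0, 0, 0, 0, 0.03], [0, 0, 0, 0, 0.03], [0, 0, 0, 0, 0.03], [0, 0, 0, 0, 0.03], [0, 0, 0, 0, 0.03], [0, 0, 0, 0, 0.03], [0, 0, 0, 0, 0.03]]' | python3 steer.py 40; echo '[[0, 0, -8, 0, 0.03], [0, 0, -16, 0, 0.03], [0, 0, -20, 0, 0.03], [0, 0, -20, 0, 0.03], [0, 0, -20, 0, 0.03]]' | python3 steer.py; python3 - <<'E'
from lib import *
go(*(X*.5495+Y*.0685),.1,79.5)
E
```

```text
time_s: 19.02
tool_pos: [0.5667, -0.223, 0.0351]
tool_rot: [179.9, 0.0, 100.4]
force: [-0.3, -0.5, -0.2]
grip_width: 0.065
grasp_force: 0.0
move 0.0025 -0.0001 0.0021 turn -0.1 at [ 0.5667 -0.223   0.0351] [179.9   0.  100.4]
time_s: 19.68
tool_pos: [0.5665, -0.2234, 0.0347]
tool_rot: [179.9, 0.0, 100.4]
force: [0.8, 1.5, 6.8]
grip_width: 0.04
grasp_force: 40.0
time_s: 20.1
tool_pos: [0.5658, -0.2233, 0.1342]
tool_rot: [179.9, -0.0, 100.4]
force: [-0.1, -0.0, -2.4]
grip_width: 0.0399
grasp_force: 40.0
move 0.1898 0.0214 0.0342 turn 20.9 at [ 0.5658 -0.2233  0.1342] [179.9  -0.  100.4]
```

Scaled: 0.19 m is 38, 0.0215 m is 4.3, 20.9 degrees is 2.09.

```bash
echo '[[38, 4.3, 0, 2.09, 0.03], [38, 4.3, 0, 2.09, 0.03], [38, 4.3, 0, 2.09, 0.03], [38, 4.3, 0, 2.09, 0.03], [38, 4.3, 0, 2.09, 0.03], [38, 4.3, 2, 2.09, 0.03], [38, 4.3, 2, 2.09, 0.03], [38, 4.3, 2, 2.09, 0.03]]' | python3 steer.py; echo '[[0, 0, 4, 0, 0.03], [0, 0, 8, 0, 0.03], [0, 0, 10.8, 0, 0.03], [0, 0, 10.8, 0, 0.03], [0, 0, 10.8, 0, 0.03], [0, 0, 10.8, 0, 0.03]]' | python3 steer.py;python3 - <<'E'
from lib import *
tcpj(); go(*(X*.5495+Y*.0685),.066,79.5)
E
```

```text
time_s: 20.77
tool_pos: [0.5508, -0.0327, 0.1217]
tool_rot: [-179.8, 0.1, 79.5]
force: [0.5, -1.1, -2.3]
grip_width: 0.0393
grasp_force: 40.0
time_s: 21.27
tool_pos: [0.5532, -0.0336, 0.0704]
tool_rot: [179.9, 0.0, 79.4]
force: [-0.8, 0.6, -2.3]
grip_width: 0.0399
grasp_force: 40.0
tcp jig [0.55   0.0678] 0.0704 yaw 79.4 F [-0.8  0.6 -2.3]
move 0.0007 -0.0005 0.0044 turn -0.1 at [ 0.5532 -0.0336  0.0704] [179.9   0.   79.4]
```

Scaled: 0.025 m is 5, 0.024 m is 4.8.

```bash
echo '[[0, -0.1, 2, 0, 0.03], [0, -0.1, 3.2, 0, 0.03], [0, -0.1, 4.2, 0, 0.03], [0, -0.1, 4.8, 0, 0.03], [0, -0.1, 5, 0, 0.03], [0, -0.1, 5, 0, 0.03], [0, -0.1, 5, 0, 0.03]]' | python3 steer.py; python3 - <<'E'
from lib import *
tcpj()
E
```

```text
time_s: 21.85
tool_pos: [0.5529, -0.0324, 0.0466]
tool_rot: [180.0, -0.1, 79.5]
force: [-4.9, 0.8, 14.1]
grip_width: 0.0397
grasp_force: 40.0
tcp jig [0.5495 0.0689] 0.0466 yaw 79.5 F [-4.9  0.8 14.1]
```

Scaled: -0.07 m is -14, -0.13 m is -26.

```bash
echo '[[0, 0, 0, 0, 0.056], [0, 0, 0, 0, 0.056], [0, 0, 0, 0, 0.056], [0, 0, 0, 0, 0.056], [0, 0, -6, 0, 0.056], [0, 0, -14, 0, 0.056], [-6, 0, -20, 0, 0.06], [-12, 0, -26, 0, 0.06]]' | python3 steer.py; echo '[[-4, 0, -4, 0, 0.06], [-4, 0, -4, 0, 0.06], [-4, 0, -4, 0, 0.06], [-4, 0, -4, 0, 0.06]]' | python3 steer.py; python3 - <<'E'
from lib import *
tcpj(); w=cam("wrist"); cv2.imwrite("pics/w8.png",cv2.resize(w["color"][:240,130:400],None,fx=2.4,fy=2.4,interpolation=cv2.INTER_CUBIC))
edges(w,[(.5287,.024,1),(.5735,.012,-1)],np.arange(.085,.115,.003))
E
```

```text
time_s: 22.52
tool_pos: [0.5417, -0.0892, 0.175]
tool_rot: [180.0, -0.0, 79.7]
force: [0.7, 0.0, 0.4]
grip_width: 0.0589
grasp_force: 0.0
time_s: 22.85
tool_pos: [0.5374, -0.1088, 0.1928]
tool_rot: [-179.9, -0.1, 79.5]
force: [0.1, 0.6, 0.0]
grip_width: 0.0602
grasp_force: 0.0
tcp jig [ 0.5482 -0.0091] 0.1928 yaw 79.5 F [0.1 0.6 0. ]
edge 0.5287 -> 0.5294 sd 0.0006 grad 39.0 slope 2.08
edge 0.5735 -> 0.5732 sd 0.0006 grad 32.0 slope -0.29
```

View pics/w8.png

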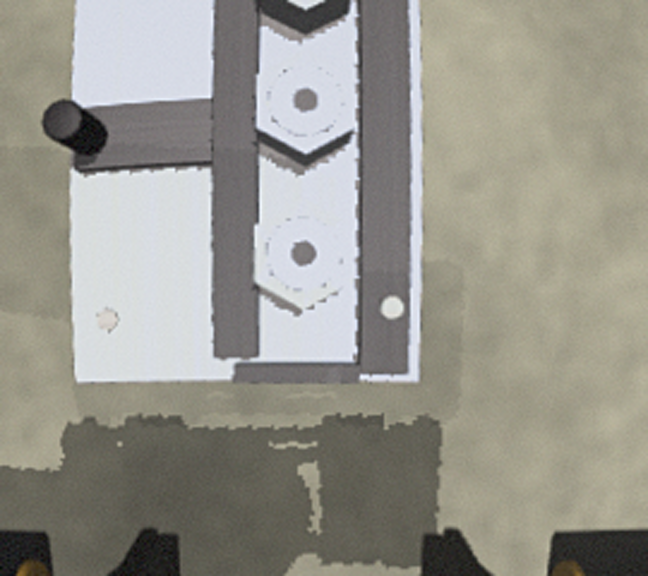

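All three weights are seated, with the tops visible at crop (305,100) and (303,252) and the third at the upper edge. The gap is still 44 mm. Now I'll shut the jaw by the handle.

```bash
python3 - <<'E'
from lib import *
go(*(X*.4535+Y*.134),.0475,79.5)
E
echo '[[28.6, -18.9, 0, 0, 0.05], [28.6, -18.9, 0, 0, 0.05], [28.6, -18.9, 0, 0, 0.05], [28.6, -18.9, 0, 0, 0.05], [28.6, -18.9, 0, 0, 0.05], [28.6, -18.9, 0, 0, 0.05], [28.6, -18.9, 6, 0, 0.05], [28.6, -18.9, 12, 0, 0.05]]' | python3 steer.py; echo '[[0, 0, 0, 0, 0.05], [0, 0, 0, 0, 0.05], [0, 0, 0, 0, 0.05]]' | python3 steer.py; python3 - <<'E'
from lib import *
go(*(X*.4535+Y*.134),.0475,79.5)
E
```

```text
move 0.1427 -0.0940 0.1451 turn 0.1 at [ 0.5372 -0.1084  0.1923] [-179.9   -0.    79.6]
time_s: 23.57
tool_pos: [0.4726, 0.0478, 0.1338]
tool_rot: [179.8, -0.1, 79.5]
force: [-0.8, 0.5, -0.6]
grip_width: 0.0502
grasp_force: 0.0
time_s: 23.82
tool_pos: [0.4718, 0.047, 0.1345]
tool_rot: [179.9, 0.1, 79.4]
force: [1.3, 0.2, 0.1]
grip_width: 0.0503
grasp_force: 0.0
move 0.0019 -0.0019 0.0870 turn -0.1 at [0.4718 0.047  0.1345] [1.799e+02 1.000e-01 7.940e+01]
```

Scaled: 0.087 m is 17.4, 0.07 m is 14.

```bash
echo '[[0.4, -0.4, 8, 0, 0.05], [0.4, -0.4, 14, 0, 0.05], [0.4, -0.4, 17.4, 0, 0.05], [0.4, -0.4, 17.4, 0, 0.05], [0.4, -0.4, 17.4, 0, 0.02], [0.4, -0.4, 17.4, 0, 0], [0.4, -0.4, 17.4, 0, 0], [0.4, -0.4, 17.4, 0, 0]]' | python3 steer.py 40; echo '[[0, 0, 0, 0, 0], [0, 0, 0, 0, 0], [0, 0, 0, 0, 0], [0, 0, 0, 0, 0], [0, 0, 0, 0, 0]]' | python3 steer.py; python3 - <<'E'
from lib import *
tcpj()
E
echo '[[0, 0.4, 0, 0, 0], [0, 0.8, 0, 0, 0], [0, 1.2, 0, 0, 0], [0, 1.6, 0, 0, 0], [0, 1.8, 0, 0, 0], [0, 1.8, 0, 0, 0], [0, 1.8, 0, 0, 0], [0, 1.8, 0, 0, 0]]' | python3 steer.py;python3 - <<'E'
from lib import *
tcpj()
E
```

```text
time_s: 24.48
tool_pos: [0.4708, 0.0506, 0.0483]
tool_rot: [179.9, -0.1, 79.5]
force: [-0.3, 0.1, -0.0]
grip_width: 0.0311
grasp_force: 0.0
time_s: 24.9
tool_pos: [0.4706, 0.0504, 0.0474]
tool_rot: [179.9, -0.1, 79.5]
force: [3.2, -0.5, 4.0]
grip_width: 0.017
grasp_force: 40.0
tcp jig [0.4536 0.1353] 0.0474 yaw 79.5 F [ 3.2 -0.5  4. ]
time_s: 25.57
tool_pos: [0.4756, 0.0494, 0.0473]
tool_rot: [-179.6, -0.0, 79.5]
force: [-10.1, 2.1, 19.4]
grip_width: 0.0171
grasp_force: 40.0
tcp jig [0.4587 0.1353] 0.0473 yaw 79.5 F [-10.1   2.1  19.4]
```

```bash
echo '[[0, 0.4, 0, 0, 0], [0, 0.8, 0, 0, 0], [0, 0.8, 0, 0, 0], [0, 0.8, 0, 0, 0], [0, 0.8, 0, 0, 0]]' | python3 steer.py;python3 - <<'E'
from lib import *
tcpj()
E
echo '[[0, -1, 0, 0, 0], [0, -1, 0, 0, 0], [0, -1, 0, 0, 0.04], [0, -1, 0, 0, 0.04], [0, -1, 0, 0, 0.04], [0, -1, -8, 0, 0.05], [0, -1, -16, 0, 0.05], [-8, 6, -24, 0, 0.05]]' | python3 steer.py; echo '[[-22, 12, -6, 0, 0.06], [-22, 12, -6, 0, 0.06], [-22, 12, -6, 0, 0.06], [-22, 12, -6, 0, 0.06], [-22, 12, -6, 0, 0.06], [-22, 12, -6, 0, 0.06]]' | python3 steer.py;python3 - <<'E'
from lib import *
tcpj(); w=cam("wrist"); cv2.imwrite("pics/w9.png",cv2.resize(w["color"][:240,130:400],None,fx=2.4,fy=2.4,interpolation=cv2.INTER_CUBIC))
edges(w,[(.5337,.024,1),(.5735,.012,-1)],np.arange(.095,.106,.002))
E
```

```text
time_s: 25.98
tool_pos: [0.4758, 0.0494, 0.0471]
tool_rot: [-179.1, -0.0, 79.5]
force: [-19.9, 3.1, 30.9]
grip_width: 0.0171
grasp_force: 40.0
tcp jig [0.4588 0.1353] 0.0471 yaw 79.5 F [-19.9   3.1  30.9]
time_s: 26.65
tool_pos: [0.4929, 0.0254, 0.1538]
tool_rot: [-179.9, -0.3, 79.9]
force: [2.2, -0.2, -0.2]
grip_width: 0.0465
grasp_force: 0.0
time_s: 27.15
tool_pos: [0.5324, -0.099, 0.181]
tool_rot: [-179.9, 0.0, 79.4]
force: [0.6, -0.7, -0.1]
grip_width: 0.06
grasp_force: 0.0
tcp jig [ 5.415e-01 -3.000e-04] 0.181 yaw 79.4 F [ 0.6 -0.7 -0.1]
edge 0.5337 -> 0.5339 sd 0.0 grad 31.0 slope 0.0
edge 0.5735 -> 0.5732 sd 0.0002 grad 32.0 slope -3.27
```

View pics/w9.png

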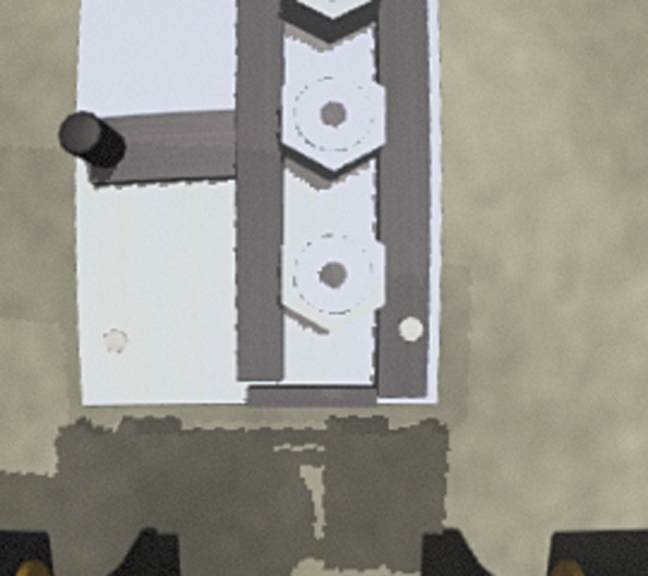

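The jaw is clamped on all three weights: the gap is ~39.5 mm and all flats touch the jaws. Plates are next.

```bash
python3 - <<'E'
from lib import *
go(.51,.335,.2,161)
c=cam("top"); print("oil",cast(c,(140*.64,218*.64),.12))
im=c["color"]; h=cv2.cvtColor(im,cv2.COLOR_BGR2HSV); m=((h[...,2]>140)&(h[...,1]<40)).astype(np.uint8)*255; m[:,160:]=0
for r in rectw(c,m,.012): print(r)
E
echo '[[44, -9, -4, -4, 0.087], [44, -9, -4, -4, 0.087], [44, -9, -4, -4, 0.087], [44, -9, -4, -4, 0.087], [44, -9, -4, -4, 0.087], [44, -9, -4, -4, 0.087], [44, -9, -4, -4, 0.087]]' | python3 steer.py; python3 - <<'E'
from lib import *
go(.51,.335,.2,161)
E
```

```text
move 0.4215 -0.1008 -0.0188 turn -81.5 at [ 0.5324 -0.0978  0.1808] [-179.9   -0.    79.5]
oil [[0.65760978 0.42390796]]
(array([123., 235.]), array([436.5, 361.1]), array([51.4, 72.1]), 71.2)
(array([125., 179.]), array([582.8, 365.1]), array([70. , 50.8]), 23.4)
(array([ 92., 142.]), array([677.1, 454.5]), array([40.2, 44.9]), 0.8)
time_s: 27.83
tool_pos: [0.5271, 0.1342, 0.2014]
tool_rot: [180.0, -0.1, 120.4]
force: [-0.5, 0.2, -0.7]
grip_width: 0.0864
grasp_force: 0.0
move 0.1819 0.0867 0.0019 turn -40.6 at [0.5271 0.1342 0.2014] [ 1.800e+02 -1.000e-01  1.204e+02]
```

```bash
echo '[[36.4, 17.4, 0, -4.06, 0.07], [36.4, 17.4, 0, -4.06, 0.07], [36.4, 17.4, 0, -4.06, 0.07], [36.4, 17.4, 0, -4.06, 0.07], [36.4, 17.4, 0, -4.06, 0.07], [36.4, 17.4, 0, -4.06, 0.07], [36.4, 17.4, 0, -4.06, 0.07], [36.4, 17.4, 0, -4.06, 0.07]]' | python3 steer.py; echo '[[0, 0, 0, 0, 0.07], [0, 0, 0, 0, 0.07], [0, 0, 0, 0, 0.07]]' | python3 steer.py; python3 - <<'E'
from lib import *
w=cam("wrist"); cv2.imwrite("pics/w10.png",w["color"]); print(env.get_obs()["qpos"].round())
h=cv2.cvtColor(w["color"],cv2.COLOR_BGR2HSV); m=((h[...,2]>185)&(h[...,1]<35)).astype(np.uint8)*255; m[225:]=0
for r in rectw(w,m,.012,True): print(r)
go(.437,.361,.02,161)
E
```

```text
time_s: 28.5
tool_pos: [0.5148, 0.3261, 0.2013]
tool_rot: [-179.9, 0.0, 159.9]
force: [0.7, -0.4, 0.3]
grip_width: 0.0699
grasp_force: 0.0
time_s: 28.75
tool_pos: [0.5157, 0.3254, 0.202]
tool_rot: [180.0, 0.0, 159.9]
force: [0.1, 0.7, -0.2]
grip_width: 0.07
grasp_force: 0.0
[-64.  16.  36.  93. -10.  73.  43.]
(array([ 70., 212.]), array([462.6,  47.6]), array([229.4,  32.3]), 73.9)
(array([303., 211.]), array([580.3, 364.2]), array([68.6, 49.6]), 23.2)
(array([260., 100.]), array([434.4, 360.7]), array([49.3, 69.1]), 70.9)
move 0.0860 0.0061 0.1820 turn -1.1 at [0.5157 0.3257 0.202 ] [180.    0.  159.9]
```

Scaled: 0.088 m is 17.6, 0.02 m is 4, -1.1 degrees is -0.11.

```bash
echo '[[8, 1.1, 0, -0.11, 0.07], [16, 1.1, 4, -0.11, 0.07], [17.6, 1.1, 12, -0.11, 0.07], [17.6, 1.1, 20, -0.11, 0.07], [17.6, 1.1, 28, -0.11, 0.07], [17.6, 1.1, 33, -0.11, 0.07], [17.6, 1.1, 35, -0.11, 0.07], [17.6, 1.1, 35, -0.11, 0.07]]' | python3 steer.py; echo '[[0, 0, 0.6, 0, 0.07], [0, 0, 1.2, 0, 0.07], [0, 0, 1.2, 0, 0.07]]' | python3 steer.py; python3 - <<'E'
from lib import *
go(.435,.3608,.02,161)
E
```

```text
time_s: 29.47
tool_pos: [0.4333, 0.3602, 0.0245]
tool_rot: [-179.7, -0.1, 161.1]
force: [-0.1, -0.7, 0.2]
grip_width: 0.0697
grasp_force: 0.0
time_s: 29.72
tool_pos: [0.4355, 0.3627, 0.0222]
tool_rot: [179.8, 0.1, 161.1]
force: [-0.6, 0.7, 0.1]
grip_width: 0.0696
grasp_force: 0.0
move -0.0001 -0.0020 0.0022 turn 0.1 at [0.4355 0.3627 0.0222] [1.798e+02 1.000e-01 1.611e+02]
```

Scaled: -0.001 m is -0.2, 0.001 m is 0.2.

```bash
echo '[[0, -0.2, 0.2, 0, 0.07], [0, -0.2, 0.2, 0, 0.03], [0, -0.2, 0.2, 0, 0.03], [0, -0.2, 0.2, 0, 0.03], [0, -0.2, 0.2, 0, 0.03], [0, -0.2, 0.2, 0, 0.03], [0, -0.2, 0.2, 0, 0.03], [0, -0.2, 0.2, 0, 0.03]]' | python3 steer.py 40; echo '[[0, 0, 0, 0, 0.03], [0, 0, -8, 0, 0.03], [0, 0, -16, 0, 0.03], [0, 0, -22, 0, 0.03], [0, 0, -26, 0, 0.03], [0, 0, -26, 0, 0.03]]' | python3 steer.py; python3 - <<'E'
from lib import *
# pocket centre in jig coords and world
p=X*.5465+Y*.2955; print(p); go(*p,.1,169.5)
E
```

```text
time_s: 30.38
tool_pos: [0.4343, 0.3612, 0.02]
tool_rot: [180.0, 0.0, 161.2]
force: [-0.7, 0.3, 2.2]
grip_width: 0.0494
grasp_force: 40.0
time_s: 30.88
tool_pos: [0.4365, 0.3627, 0.1545]
tool_rot: [179.6, 0.2, 161.1]
force: [1.4, 0.6, -0.9]
grip_width: 0.0493
grasp_force: 40.0
[0.5911994  0.19096011]
move -0.2017 -0.1130 0.0542 turn -8.4 at [0.4365 0.3627 0.1545] [179.6   0.2 161.1]
```

Scaled: -0.158 m is -31.6, -0.05 m is -10, -4 degrees is -0.4.

```bash
echo '[[-31.6, -10, -4, -0.4, 0.03], [-31.6, -10, -4, -0.4, 0.03], [-31.6, -10, -4, -0.4, 0.03], [-31.6, -10, -4, -0.4, 0.03], [-31.6, -10, -4, -0.4, 0.03]]' | python3 steer.py; python3 - <<'E'
from lib import *
go(*(X*.66+Y*.2955),.18,169.5)
E
```

```text
time_s: 31.3
tool_pos: [0.5744, 0.2528, 0.1699]
tool_rot: [-179.8, 0.4, 164.5]
force: [0.8, -2.3, -0.2]
grip_width: 0.049
grasp_force: 40.0
move -0.1458 -0.0451 -0.0088 turn -5.0 at [0.5744 0.2528 0.1699] [-179.8    0.4  164.5]
```

```bash
echo '[[-29.2, -9, -1.8, -0.5, 0.03], [-29.2, -9, -1.8, -0.5, 0.03], [-29.2, -9, -1.8, -0.5, 0.03], [-29.2, -9, -1.8, -0.5, 0.03], [-29.2, -9, -1.8, -0.5, 0.03], [-29.2, -9, -1.8, -0.5, 0.03], [-29.2, -9, -1.8, -0.5, 0.03], [-29.2, -9, -1.8, -0.5, 0.03]]' | python3 steer.py; echo '[[0, 0, 0, 0, 0.03], [0, 0, 0, 0, 0.03], [0, 0, 0, 0, 0.03], [0, 0, 0, 0, 0.03]]' | python3 steer.py;  cat >> lib.py <<'E'
def pocket(w):
    g=cv2.cvtColor(w["color"],cv2.COLOR_BGR2GRAY); m=((g>80)&(g<135)).astype(np.uint8)*255
    m=cv2.morphologyEx(m,cv2.MORPH_OPEN,np.ones((2,2),np.uint8)); C=[]
    for k in cv2.findContours(m,cv2.RETR_EXTERNAL,cv2.CHAIN_APPROX_NONE)[0]:
        p=cast(w,k[:,0],.03,True)@np.c_[X,Y]*1000; M=cv2.moments(p.astype(np.float32).reshape(-1,1,2)); a=abs(M["m00"])
        if a<40: continue
        c=np.array([M["m10"],M["m01"]])/M["m00"]
        if abs(c[0]-546)<60 and abs(c[1]-296)<50: print("piece",c.round(1),"area %.0f"%a,"x",p[:,0].min().round(1),p[:,0].max().round(1),"y",p[:,1].min().round(1),p[:,1].max().round(1))
E
python3 - <<'E'
from lib import *
w=cam("wrist"); cv2.imwrite("pics/w11.png",w["color"]); tcpj(); pocket(w); print(proj(w,[[*(X*.5475+Y*.2955),.012]]))
E
```

```text
time_s: 31.97
tool_pos: [0.6957, 0.1835, 0.1776]
tool_rot: [180.0, -0.1, 170.3]
force: [0.2, 0.3, -1.6]
grip_width: 0.049
grasp_force: 40.0
time_s: 32.3
tool_pos: [0.6968, 0.1824, 0.1791]
tool_rot: [180.0, 0.0, 170.2]
force: [-1.0, -0.5, -1.7]
grip_width: 0.0493
grasp_force: 40.0
tcp jig [0.6521 0.3061] 0.179 yaw 170.2 F [ 0.6 -0.6 -1.5]
piece [512.2 318.7] area 144 x 504.8 521.6 y 309.3 326.1
piece [510.8 266.2] area 118 x 504.7 521.6 y 259.3 275.0
[[245.777262    84.07763078]]
```

View pics/w11.png

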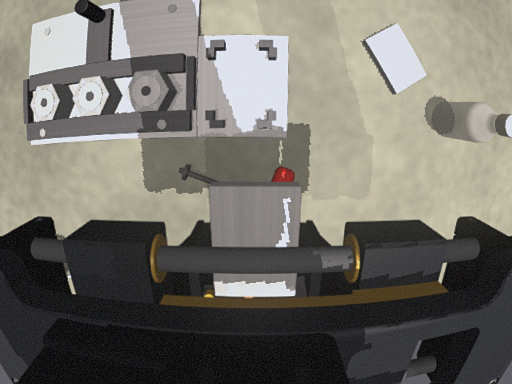

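The view shows the pocket's corner pieces around (245,84), the held plate (left edge 210, right edge 299 at row 190) and plate 2 at (394,58). I'll use the held plate to check the camera against the TCP.

```bash
python3 - <<'E'
from lib import *
w=cam("wrist"); g=cv2.cvtColor(w["color"],cv2.COLOR_BGR2GRAY); o=env.get_obs(); z=o["tool_pos"][2]-.008
M=R.from_euler("xyz",o["tool_rot"],degrees=True)
print("front",g[175:195,250]); 
for v in (195,205):
    s=g[v].astype(int); print(v,s[203:217],s[292:306])
    for u in (210,299): 
        q=cast(w,(u,v),z,True)[0]; print(M.inv().apply([*(q-o["tool_pos"][:2]),0]).round(4))
q=cast(w,(255,184.5),z,True)[0]; print("front edge tool x (expect .035)",M.inv().apply([*(q-o["tool_pos"][:2]),0]).round(4))
for p in [(43.5,102),(90,96.5),(146.5,90)]: print("weight",(cast(w,p,.046,True)@np.c_[X,Y]).round(4))
edges(w,[(.5337,.024,1),(.5475-.0555-.0,.012,1)],[.27,.28,.3,.31])
E
```

```text
front [ 97 103  96  98  98  96  91  82  84  83  90 110 128 134 132 133 132 135
 132 135]
195 [171 169 170 164 163 141 112 124 131 134 132 135 133 134] [132 132 132 137 136 141 137 137 126 139 172 178 173 176]
[ 0.0293 -0.0243 -0.    ]
[0.0294 0.0236 0.    ]
205 [165 171 168 169 168 174 151 120 130 129 133 136 134 133] [132 133 135 138 139 141 140 129 144 182 186 184 185 185]
[ 0.0237 -0.0246 -0.    ]
[0.0238 0.0238 0.    ]
front edge tool x (expect .035) [ 0.0351 -0.0001 -0.    ]
weight [[0.5535 0.0707]]
weight [[0.5548 0.136 ]]
weight [[0.5537 0.2005]]
edge 0.5337 -> 0.5344 sd 0.0022 grad 1.0 slope -1.15
edge 0.492 -> 0.4935 sd 0.0003 grad 13.0 slope -0.29
```

```bash
python3 - <<'E'
from lib import *
go(*(X*.548+Y*.2925),.075,169.5)
E
```

```text
move 0.1043 -0.0123 0.1040 turn 0.7 at [0.697 0.182 0.179] [180.    0.  170.2]
```

Scaled: 0.104 m is 20.8, 0.1 m is 20, 0.7 degrees is 0.07.

```bash
echo '[[8, -1, 4, 0.07, 0.03], [16, -2, 8, 0.07, 0.03], [20.8, -2.4, 14, 0.07, 0.03], [20.8, -2.4, 20, 0.07, 0.03], [20.8, -2.4, 20.8, 0.07, 0.03], [20.8, -2.4, 20.8, 0.07, 0.03], [20.8, -2.4, 20.8, 0.07, 0.03], [20.8, -2.4, 20.8, 0.07, 0.03]]' | python3 steer.py; python3 - <<'E'
from lib import *
tcpj();go(*(X*.548+Y*.2925),.055,169.5)
E
```

```text
time_s: 33.07
tool_pos: [0.5955, 0.1874, 0.0773]
tool_rot: [179.9, 0.3, 169.4]
force: [0.9, -0.4, -0.6]
grip_width: 0.0492
grasp_force: 40.0
tcp jig [0.5514 0.2928] 0.0773 yaw 169.4 F [ 0.9 -0.4 -0.6]
move 0.0035 -0.0004 0.0223 turn -0.1 at [0.5955 0.1874 0.0773] [179.9   0.3 169.4]
```

Scaled: 0.02 m is 4, 0.01 m is 2.

```bash
echo '[[0.5, 0, 2, 0, 0.03], [0.5, 0, 4, 0, 0.03], [0.5, 0, 4, 0, 0.03], [0.5, 0, 4, 0, 0.03], [0.5, 0, 4, 0, 0.03]]' | python3 steer.py; python3 - <<'E'
from lib import *
tcpj();go(*(X*.548+Y*.2925),.032,169.5)
E
```

```text
time_s: 33.48
tool_pos: [0.5903, 0.1879, 0.0546]
tool_rot: [-180.0, -0.0, 169.4]
force: [-0.7, 0.2, -1.4]
grip_width: 0.0495
grasp_force: 40.0
tcp jig [0.5461 0.2924] 0.0546 yaw 169.4 F [-0.7  0.2 -1.4]
move -0.0019 0.0002 0.0226 turn -0.1 at [0.5903 0.1879 0.0546] [-180.    -0.   169.4]
```

```bash
echo '[[0, 0, 0, 0, 0.03], [0, 0, 0, 0, 0.03], [0, 0, 0, 0, 0.03], [0, 0, 0, 0, 0.03]]' | python3 steer.py; python3 - <<'E'
from lib import *
tcpj()
E
echo '[[0, 0, 0, 0, 0.03], [0, 0, 0, 0, 0.03]]' | python3 steer.py; python3 - <<'E'
from lib import *
tcpj();go(*(X*.548+Y*.2925),.032,169.5)
E
```

```text
time_s: 33.82
tool_pos: [0.5903, 0.1882, 0.055]
tool_rot: [180.0, 0.0, 169.5]
force: [0.0, 0.0, -0.7]
grip_width: 0.0495
grasp_force: 40.0
tcp jig [0.5461 0.2926] 0.055 yaw 169.5 F [ 0.   0.  -0.7]
time_s: 33.98
tool_pos: [0.5902, 0.1881, 0.0549]
tool_rot: [180.0, 0.0, 169.5]
force: [0.6, 0.7, -1.4]
grip_width: 0.0495
grasp_force: 40.0
tcp jig [0.546  0.2925] 0.0549 yaw 169.5 F [ 0.6  0.7 -1.4]
move -0.0020 -0.0000 0.0229 turn -0.0 at [0.5902 0.1881 0.0549] [180.    0.  169.5]
```

```bash
echo '[[-0.4, 0, 0, 0, 0.03], [-0.4, 0, 0.8, 0, 0.03], [-0.4, 0, 1.6, 0, 0.03], [-0.4, 0, 2.4, 0, 0.03], [-0.4, 0, 3.2, 0, 0.03], [-0.4, 0, 4, 0, 0.03], [-0.4, 0, 4.4, 0, 0.03], [-0.4, 0, 4.4, 0, 0.03]]' | python3 steer.py; echo '[[0, 0, 0, 0, 0.03], [0, 0, 0, 0, 0.03]]' | python3 steer.py; python3 - <<'E'
from lib import *
tcpj()
E
```

```text
time_s: 34.65
tool_pos: [0.5919, 0.1876, 0.0324]
tool_rot: [-180.0, -0.0, 169.4]
force: [0.2, 0.3, -0.8]
grip_width: 0.0494
grasp_force: 40.0
time_s: 34.82
tool_pos: [0.5922, 0.1878, 0.0327]
tool_rot: [180.0, 0.0, 169.5]
force: [0.4, 0.4, -1.6]
grip_width: 0.0492
grasp_force: 40.0
tcp jig [0.5481 0.2925] 0.0327 yaw 169.5 F [ 0.4  0.4 -1.6]
```

Scaled: -0.11 m is -22, -0.07 m is -14.

```bash
echo '[[0, 0, 0.2, 0, 0.03], [0, 0, 0.2, 0, 0.06], [0, 0, 0.2, 0, 0.06], [0, 0, 0.2, 0, 0.06], [0, 0, 0.2, 0, 0.06], [0, 0, -6, 0, 0.06], [0, 0, -14, 0, 0.06], [0, 0, -22, 0, 0.07]]' | python3 steer.py; echo '[[-10, 4, -8, 0, 0.07], [-18, 8, -12, -0.5, 0.07], [-20, 16, -12, -1.2, 0.07], [-20, 22, -12, -1.8, 0.07], [-20, 28, -12, -2.4, 0.07], [-20, 28, -12, -3, 0.07], [-20, 28, -12, -3.38, 0.07], [-20, 28, -12, -3.38, 0.07]]' | python3 steer.py;echo '[[0, 0, 0, 0, 0.07], [0, 0, 0, 0, 0.07], [0, 0, 0, 0, 0.07]]' | python3 steer.py; python3 - <<'E'
from lib import *
tcpj(); print(env.get_obs()["qpos"].round())
w=cam("wrist"); cv2.imwrite("pics/w12.png",w["color"])
h=cv2.cvtColor(w["color"],cv2.COLOR_BGR2HSV); m=((h[...,2]>185)&(h[...,1]<35)).astype(np.uint8)*255; m[225:]=0
for r in rectw(w,m,.012,True): print(r)
go(.5815,.3645,.02,23.3)
E
```

```text
time_s: 35.48
tool_pos: [0.5912, 0.1873, 0.143]
tool_rot: [-179.9, -0.1, 169.4]
force: [0.9, 0.5, 0.2]
grip_width: 0.0621
grasp_force: 0.0
time_s: 36.15
tool_pos: [0.716, 0.3078, 0.2019]
tool_rot: [-180.0, -0.1, -156.6]
force: [-0.3, -0.3, 0.2]
grip_width: 0.0699
grasp_force: 0.0
time_s: 36.4
tool_pos: [0.7161, 0.3064, 0.2031]
tool_rot: [-180.0, 0.0, -156.9]
force: [-0.8, -0.6, 0.7]
grip_width: 0.0697
grasp_force: 0.0
tcp jig [0.6483 0.4317] 0.2031 yaw -156.9 F [-0.8 -0.6  0.7]
[-42.  38.  29.  64. -18.  82.  98.]
(array([408., 197.]), array([660. , 497.8]), array([29.5, 29.5]), 22.2)
(array([387., 185.]), array([658.5, 463.8]), array([37.1, 47.4]), 86.0)
(array([347.,  92.]), array([580. , 364.4]), array([70. , 49.4]), 23.7)
(array([151.,  18.]), array([584.5, 116.8]), array([15.7, 38.6]), 80.6)
(array([124.,   7.]), array([585.2,  71.5]), array([27.3, 58.7]), 12.3)
(array([133.,  34.]), array([579.6,  59.5]), array([288.2,  91.7]), 80.3)
move 0.1010 0.1062 0.1831 turn -0.1 at [0.7161 0.3065 0.2031] [ 180.     0.  -156.8]
```

Scaled: 0.1065 m is 21.3, 0.102 m is 20.4, -0.3 degrees is -0.03.

```bash
echo '[[6, 6.4, 0, -0.03, 0.07], [12, 12.6, 0, -0.03, 0.07], [18, 18.8, 0, -0.03, 0.07], [20.4, 21.3, 0, -0.03, 0.07], [20.4, 21.3, 8, -0.03, 0.07], [20.4, 21.3, 16, -0.03, 0.07], [20.4, 21.3, 24, -0.03, 0.07], [20.4, 21.3, 30, -0.03, 0.07]]' | python3 steer.py; echo '[[0, 0, 0, 0, 0.07], [0, 0, 0, 0, 0.07], [0, 0, 0, 0, 0.07]]' | python3 steer.py; python3 - <<'E'
from lib import *
go(.5803,.3644,.02,23.5)
E
```

```text
time_s: 37.12
tool_pos: [0.5787, 0.3641, 0.0501]
tool_rot: [180.0, -0.1, -156.5]
force: [-1.0, 0.9, -0.5]
grip_width: 0.0702
grasp_force: 0.0
time_s: 37.37
tool_pos: [0.5819, 0.3651, 0.0552]
tool_rot: [180.0, 0.2, -156.5]
force: [-0.3, 0.2, 1.7]
grip_width: 0.0701
grasp_force: 0.0
move 0.0018 -0.0001 0.0352 turn 0.0 at [0.5819 0.3651 0.0552] [ 180.     0.2 -156.5]
```

```bash
echo '[[0.36, 0, 2.4, 0, 0.07], [0.36, 0, 4.8, 0, 0.07], [0.36, 0, 6.8, 0, 0.07], [0.36, 0, 6.8, 0, 0.07], [0.36, 0, 6.8, 0, 0.07], [0.36, 0, 6.8, 0, 0.07]]' | python3 steer.py; python3 - <<'E'
from lib import *
go(.5803,.3644,.02,23.5)
E
echo '[[0, 0, 0, 0, 0.03], [0, 0, 0, 0, 0.03], [0, 0, 0, 0, 0.03], [0, 0, 0, 0, 0.03], [0, 0, 0, 0, 0.03], [0, 0, 0, 0, 0.03], [0, 0, 0, 0, 0.03]]' | python3 steer.py 40; echo '[[0, 0, -8, 0, 0.03], [0, 0, -16, 0, 0.03], [0, 0, -24, 0, 0.03], [0, 0, -32, 0, 0.03], [0, 0, -32, 0, 0.03]]' | python3 steer.py; python3 - <<'E'
from lib import *
go(*(X*.652+Y*.306),.18,169.5)
E
```

```text
time_s: 37.87
tool_pos: [0.5784, 0.3638, 0.0183]
tool_rot: [-180.0, -0.0, -156.4]
force: [-0.3, -0.2, 0.3]
grip_width: 0.07
grasp_force: 0.0
move -0.0020 -0.0002 -0.0017 turn 0.1 at [0.5784 0.3638 0.0183] [-180.    -0.  -156.4]
time_s: 38.45
tool_pos: [0.5787, 0.3639, 0.0188]
tool_rot: [180.0, 0.0, -156.4]
force: [-0.2, 0.2, -0.3]
grip_width: 0.0495
grasp_force: 40.0
time_s: 38.87
tool_pos: [0.583, 0.3658, 0.1888]
tool_rot: [179.8, 0.8, -156.5]
force: [2.5, 1.1, 1.0]
grip_width: 0.0497
grasp_force: 40.0
move -0.0309 -0.2140 0.0085 turn 34.0 at [0.583  0.3658 0.1888] [ 179.8    0.8 -156.5]
```

Units first: shifts go in units of 5 mm and turns go in units of 10 degrees. So -0.212 m is -42.4, -0.03 m is -6, 34 degrees is 3.4.

```bash
echo '[[-6, -42.4, 0, 3.4, 0.03], [-6, -42.4, 0, 3.4, 0.03], [-6, -42.4, 0, 3.4, 0.03], [-6, -42.4, 0, 3.4, 0.03], [-6, -42.4, 0, 3.4, 0.03], [-6, -42.4, 0, 3.4, 0.03], [-6, -42.4, 0, 3.4, 0.03], [-6, -42.4, 0, 3.4, 0.03]]' | python3 steer.py; echo '[[0, 0, 0, 0, 0.03], [0, 0, 0, 0, 0.03], [0, 0, 0, 0, 0.03], [0, 0, 0, 0, 0.03]]' | python3 steer.py; python3 - <<'E'
from lib import *
w=cam("wrist"); cv2.imwrite("pics/w13.png",w["color"]); g=cv2.cvtColor(w["color"],cv2.COLOR_BGR2GRAY); o=env.get_obs(); z=o["tool_pos"][2]-.0068
M=R.from_euler("xyz",o["tool_rot"],degrees=True); tcpj()
for u in (240,255,270):
    print(g[176:196,u])
    for v in (184,186): print(u,v,M.inv().apply([*(cast(w,(u,v),z,True)[0]-o["tool_pos"][:2]),0])[0].round(4))
pocket(w); go(*(X*.548+Y*.2925),.066,169.5)
h=cv2.cvtColor(w["color"],cv2.COLOR_BGR2HSV)
cv2.imwrite("pics/w13c.png",cv2.resize(w["color"][20:220,180:330],None,fx=3,fy=3,interpolation=cv2.INTER_CUBIC))
E
```

```text
time_s: 39.53
tool_pos: [0.6908, 0.1809, 0.1781]
tool_rot: [180.0, -0.1, 169.5]
force: [-0.4, 1.2, -1.0]
grip_width: 0.0497
grasp_force: 40.0
time_s: 39.87
tool_pos: [0.6904, 0.1831, 0.1788]
tool_rot: [180.0, -0.0, 169.7]
force: [0.2, -0.3, -0.3]
grip_width: 0.0496
grasp_force: 40.0
tcp jig [0.6456 0.3056] 0.1788 yaw 169.7 F [ 0.4  1.1 -1.9]
[100 102  99  98  99 103 100  98  92  89  84  80  84 110 130 129 133 128
 130 128]
240 184 0.0358
240 186 0.0347
[105 102  99 103 106 104 100 102  97  83  83  85  86 118 134 140 133 133
 135 135]
255 184 0.0358
255 186 0.0347
[102 102 106 103 104 100 103 105 101  88  88  88  90 117 135 135 134 135
 134 139]
270 184 0.0358
270 186 0.0347
piece [511.9 318.2] area 152 x 504.8 521.4 y 309.3 325.9
piece [509.6 267.4] area 92 x 504.6 520.9 y 261.3 274.1
move 0.0977 -0.0128 0.1128 turn 0.2 at [0.6905 0.1828 0.1788] [180.   -0.  169.7]
```

View pics/w13c.png

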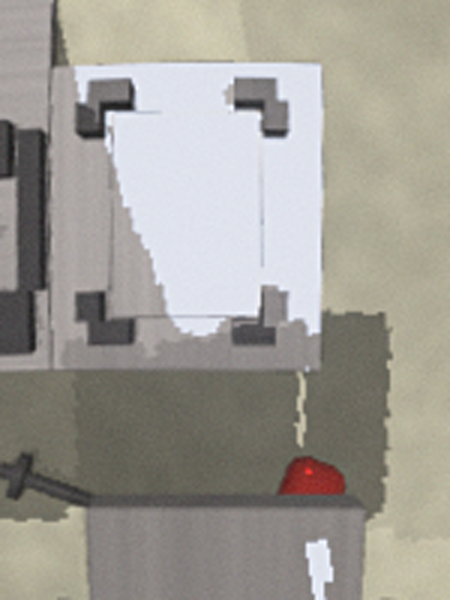

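Plate 1 sits squarely in the pocket, inside the four corners. Held plate 2 is about 1.5 mm back along the tool's x, so I'll compensate for that.

Scaled: 0.02 m is 4, -0.0128 m is -2.56, 0.2 degrees is 0.02.

```bash
echo '[[8, -1, 4, 0.02, 0.03], [16, -2, 8, 0.02, 0.03], [19.8, -2.56, 14, 0.02, 0.03], [19.8, -2.56, 20, 0.02, 0.03], [19.8, -2.56, 21.6, 0.02, 0.03], [19.8, -2.56, 21.6, 0.02, 0.03], [19.8, -2.56, 21.6, 0.02, 0.03], [19.8, -2.56, 21.6, 0.02, 0.03]]' | python3 steer.py; echo '[[0, 0, 0, 0, 0.03], [0, 0, 0, 0, 0.03], [0, 0, 0, 0, 0.03], [0, 0, 0, 0, 0.03], [0, 0, 0, 0, 0.03], [0, 0, 0, 0, 0.03]]' | python3 steer.py; python3 - <<'E'
from lib import *
tcpj();go(*(X*.5465+Y*.2925),.0435,169.5)
E
```

```text
time_s: 40.58
tool_pos: [0.5938, 0.1869, 0.073]
tool_rot: [179.9, 0.2, 169.3]
force: [-0.6, 0.6, -1.0]
grip_width: 0.0493
grasp_force: 40.0
time_s: 41.08
tool_pos: [0.5912, 0.1869, 0.0708]
tool_rot: [180.0, 0.0, 169.4]
force: [-0.9, 0.2, -0.8]
grip_width: 0.0494
grasp_force: 40.0
tcp jig [0.5473 0.2916] 0.0708 yaw 169.4 F [-0.9  0.2 -0.8]
move 0.0008 0.0009 0.0273 turn -0.1 at [0.5912 0.1869 0.0708] [180.    0.  169.4]
```

Scaled: 0.026 m is 5.2, 0.024 m is 4.8.

```bash
echo '[[0.16, 0.16, 1.2, 0, 0.03], [0.16, 0.16, 2.4, 0, 0.03], [0.16, 0.16, 3.4, 0, 0.03], [0.16, 0.16, 4.2, 0, 0.03], [0.16, 0.16, 4.8, 0, 0.03], [0.16, 0.16, 5.2, 0, 0.03], [0.16, 0.16, 5.2, 0, 0.03], [0.16, 0.16, 5.2, 0, 0.03]]' | python3 steer.py; echo '[[0, 0, 0, 0, 0.03], [0, 0, 0, 0, 0.03], [0, 0, 0, 0, 0.03]]' | python3 steer.py; python3 - <<'E'
from lib import *
tcpj()
E
```

```text
time_s: 41.75
tool_pos: [0.5906, 0.1878, 0.0447]
tool_rot: [-180.0, 0.0, 169.3]
force: [0.4, -0.4, -1.5]
grip_width: 0.0491
grasp_force: 40.0
time_s: 42.0
tool_pos: [0.5908, 0.1879, 0.045]
tool_rot: [180.0, 0.0, 169.4]
force: [-0.1, -0.1, -0.8]
grip_width: 0.0496
grasp_force: 40.0
tcp jig [0.5466 0.2925] 0.045 yaw 169.4 F [-0.1 -0.1 -0.8]
```

Scaled: 0.002 m is 0.4, 0.001 m is 0.2.

```bash
echo '[[0, 0, 0.2, 0, 0.03], [0, 0, 0.4, 0, 0.03], [0, 0, 0.4, 0, 0.03], [0, 0, 0.4, 0, 0.06], [0, 0, 0.4, 0, 0.06], [0, 0, 0.4, 0, 0.06], [0, 0, 0.4, 0, 0.06], [0, 0, 0.4, 0, 0.06]]' | python3 steer.py; echo '[[0, 0, -6, 0, 0.06], [0, 0, -14, 0, 0.06], [-6, 0, -20, 0, 0.06], [-14, 0, -26, 0, 0.06], [-20, 2, -28, 0, 0.06], [-20, 2, -28, 0, 0.06], [-20, 2, -28, 0, 0.06], [-20, 2, -28, 0, 0.06]]' | python3 steer.py; echo '[[0, 0, 0, 0, 0.06], [0, 0, 0, 0, 0.06], [0, 0, 0, 0, 0.06]]' | python3 steer.py; python3 - <<'E'
from lib import *
w=cam("wrist"); cv2.imwrite("pics/w14.png",cv2.resize(w["color"][:200,10:350],None,fx=2.3,fy=2.3,interpolation=cv2.INTER_CUBIC))
print([(cast(w,p,.036,True)@np.c_[X,Y]).round(4) for p in [(245,80)]])
pocket(w); tcpj()
E
```

```text
time_s: 42.67
tool_pos: [0.5906, 0.1879, 0.0429]
tool_rot: [180.0, 0.0, 169.4]
force: [1.0, 0.7, 0.5]
grip_width: 0.0596
grasp_force: 0.0
time_s: 43.33
tool_pos: [0.6899, 0.1789, 0.1816]
tool_rot: [-179.9, -0.1, 169.3]
force: [-0.0, 0.3, -0.5]
grip_width: 0.0598
grasp_force: 0.0
time_s: 43.58
tool_pos: [0.6895, 0.1796, 0.1825]
tool_rot: [180.0, -0.1, 169.4]
force: [-0.5, -0.3, 0.4]
grip_width: 0.0599
grasp_force: 0.0
[array([[0.5386, 0.2928]])]
piece [586.2 315.2] area 45 x 576.1 590.2 y 308.4 320.3
piece [511.2 266.5] area 129 x 505.0 521.8 y 258.8 275.8
piece [512.5 318.9] area 126 x 504.7 521.4 y 309.4 326.2
tcp jig [0.6455 0.3023] 0.1826 yaw 169.4 F [ 0.5  0.8 -0.2]
```

View pics/w14.png

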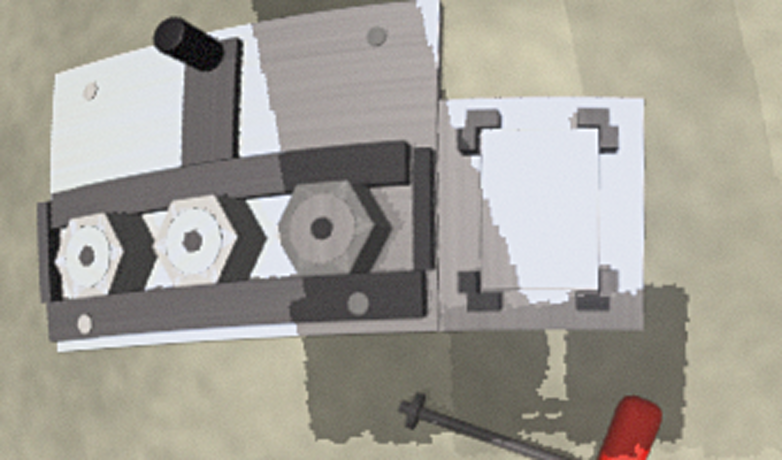

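The picture shows three weights clamped between the jaws, at (87,256), (193,240) and (321,228). The plate stack sits inside the four pocket corners around (540,210). Handing in.

```bash
python3 -c "
from cell import env
print(env.sign_off())"
```

```text
the job is handed in; nothing more can be done
None
```

I opened the jaw fully, stood all three weights present between the jaws and clamped them, stacked both plates in the pocket, and handed the job in at about 44 s; the sign-off gave no verdict.

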